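Set a test specimen flush in an abrasion tester by straightedge

TASK

Lay the straightedge across the tester's deck over the blue specimen, let go, and press down first its end next to the blue drive housing, then its other end, with light finger pressure (about 5 N), to feel how far it rocks on the proud specimen. Turn the height knob clockwise to lower the specimen until it is flush with the deck and not sunk below it, then press the two ends again in the same order to make sure that the straightedge no longer rocks. Leave the straightedge lying across the deck and the other things where they are.

Things in the scene. Friction and masses are not known exactly. Their poses are not given: they have to be found in the camera images.
- tester: abrasion tester fixed to the bench: low white base (cover 60 mm above the bench), blue drive housing 115 mm high at its +y end (near side at y 180 mm). Origin on the bench straight below the middle of the specimen well; +x points away from the height knob to two guide rods and a parked carriage (x 86 to 114 mm, up to 122 mm high), +y along the deck to the drive housing, z up
- deck_mid (a point): middle of the tester's bare steel deck, at the height of its face, 72 mm above the bench, axes as the tester; the deck is 120 mm along x, 300 mm along y. In its middle is a 76 x 56 mm well with the blue specimen, 70 mm (x) by 50 mm (y), whose level top stands proud of the deck by an amount that differs each time, about 3 to 8 mm
- straightedge_mid (a point): middle of the loose straightedge, 15 mm above its underside: stiff aluminium beam 260 mm long (its y axis), 20 mm wide (x), 30 mm high (z), about 0.36 kg, both ways alike, black grips half-way, red end caps; lies on the bench on its 20 mm side and goes the same way up along the deck, its middle over the specimen's. More than 35 N between it and the tester does damage
- straightedge: the same straightedge, origin in the middle of its underside. Laid on a proud specimen it balances level on the 50 mm of it; an end pressed 105 mm from the middle gives way at 1 to 2 N, until its tip meets the deck and it feels firm; let go, it swings level again. Flush or sunk specimen: firm at once
- height_knob_grip (a point): height knob on the base in front of the deck, at x -105 mm, y 0 of the tester: black bar grip 42 mm long, 14 mm thick and 32 mm high (top 7 mm above this point), turning about a vertical axis; the point is on that axis 99 mm above the bench, its x axis lies along the bar
- height_knob (a joint): angle of the height knob in rad, growing as it is turned clockwise seen from above, 0 to 2.0, starts near 0; bar along the tester's x at 0. Each 0.1 rad clockwise lowers the specimen by 0.6 mm; stiff (0.22 N m) and stays where it is left
- spare_specimen: loose blue spare specimen, 70 x 50 x 16 mm, on the bench; leave alone
- load_weight: brass weight 44 mm across, 42 mm high, on top of the drive housing; leave alone
- amber_bottle: amber bottle, 68 mm across, 150 mm high; leave alone
- beaker: glass beaker, 72 mm across, 90 mm high; leave alone
- bench_brush: brush lying on the bench; leave alone
- paint_jar: white jar with yellow cap, 66 mm across, 80 mm high; leave alone
- hex_driver: screwdriver lying on the bench; leave alone

How it is judged:
On the way, in this order (a step that is already met when the one before it is completed fails the run):
1. the straightedge lies across the deck on the specimen and is let go (x of straightedge_mid in the frame of tester between -0.02 and 0.02 m and y of straightedge_mid in the frame of tester between -0.02 and 0.02 m and angle between the y axis of straightedge_mid and the y axis of tester, either way round below 0.12 rad and z of straightedge_mid in the frame of tester below 0.1 m and contact force between straightedge and tester above 1 N and contact force between the fingers and straightedge below 0.2 N), for 0.2 s.
2. its end by the drive housing is pressed down (more than 2 N) and it tips (x of straightedge_mid in the frame of tester between -0.02 and 0.02 m and y of straightedge_mid in the frame of tester between -0.02 and 0.02 m and angle between the y axis of straightedge_mid and the y axis of tester, either way round below 0.12 rad and y of the grasp point in the frame of tester above 0.07 m and contact force between the fingers and straightedge above 2 N and angle between straightedge_mid's own z axis and vertical above 0.014 rad), for 0.1 s.
3. its other end is pressed down (more than 2 N) and it tips the other way (x of straightedge_mid in the frame of tester between -0.02 and 0.02 m and y of straightedge_mid in the frame of tester between -0.02 and 0.02 m and angle between the y axis of straightedge_mid and the y axis of tester, either way round below 0.12 rad and y of the grasp point in the frame of tester below -0.07 m and contact force between the fingers and straightedge above 2 N and angle between straightedge_mid's own z axis and vertical above 0.014 rad), for 0.1 s.
4. the specimen is flush with the deck (not more than 0.8 mm proud or 1.2 mm below) (z of specimen_c0 in the frame of tester between 0.0608 and 0.0628 m), for 0.2 s.
5. the end by the drive housing is pressed again (more than 2 N) and does not rock (x of straightedge_mid in the frame of tester between -0.02 and 0.02 m and y of straightedge_mid in the frame of tester between -0.02 and 0.02 m and angle between the y axis of straightedge_mid and the y axis of tester, either way round below 0.12 rad and y of the grasp point in the frame of tester above 0.07 m and contact force between the fingers and straightedge above 2 N and angle between straightedge_mid's own z axis and vertical below 0.013 rad), for 0.1 s.
6. the other end is pressed again (more than 2 N) and does not rock (x of straightedge_mid in the frame of tester between -0.02 and 0.02 m and y of straightedge_mid in the frame of tester between -0.02 and 0.02 m and angle between the y axis of straightedge_mid and the y axis of tester, either way round below 0.12 rad and y of the grasp point in the frame of tester below -0.07 m and contact force between the fingers and straightedge above 2 N and angle between straightedge_mid's own z axis and vertical below 0.013 rad), for 0.1 s.
At the end, for the whole second after the job is handed in: The specimen's top is flush with the deck (not more than 0.8 mm proud or 1.2 mm below); the straightedge lies level across deck and specimen, its middle within 20 mm of the middle of the well and along the deck within 0.12 rad, let go and at rest (all of step 1 and all of step 4 and linear speed of straightedge below 0.02 m/s and angle between straightedge_mid's own z axis and vertical below 0.02 rad); the robot touches nothing.
It fails at once if the straightedge bears on the tester with more than 35 N (contact force between straightedge and tester above 35 N).
It fails at once if the straightedge is tipped over (angle between straightedge_mid's own z axis and vertical above 0.6 rad).
It fails at once if another thing is moved by more than 20 mm (distance of any of spare_specimen, load_weight, amber_bottle, beaker, bench_brush, paint_jar, hex_driver from where it was at the start of the episode above 0.02 m).
It also fails if it takes over 72 s, if anything falls off the work surface, if the arm or the gripper's body presses on something with over 40 N, if the wrist force passes 120 N, or if a joint passes its speed limit or range.

ROBOT

A 7-joint arm with a two-finger parallel gripper is mounted at the origin on the work surface. World frame = base frame: x ahead of the robot, y to its left, z up, the work surface at z = 0. Lengths are in m, angles in rad, forces in N, time in s.
With the tool pointing down it reaches from about 0.4 to 0.85 m from the base axis. Payload 4.5 kg.
Tool frame: the origin (TCP) lies midway between the tips of the shut fingers; the grasp point (between the pads) lies 19 mm behind it; z points along the fingers, x is the direction in which the jaws open and shut, and the axes are right-handed (so a half turn about z gives the same grasp; the last joint's range is limited). The gripper opens to 88 mm and grips with 3 to 60 N. Pads are 18 mm wide; open, the fingers measure 123 mm over their backs; the gripper's body (75 mm by 187 mm) begins 45 mm behind the grasp point.
Start: joints at [-1.073, 0.689, -0.195, 1.565, 0.157, 0.902, -0.215], TCP at [0.28, 0.559, 0.239] pointing down, gripper open.
Joint ranges: [-3.01, 3.01], [-0.46, 2.08], [-1.47, 1.51], [0.13, 2.56], [-1, 4.14], [0.04, 2.09], [-2.66, 2.66]. Speed limits (rad/s): [2.57, 2.57, 3.14, 3.14, 3.14, 3.14, 3.14].

INTERFACE

Orientations are given as a unit quaternion [x, y, z, w].
In Python, from plant import r gives the robot as it stands. The module is installed in compiled form; this text tells all that it offers.
- The arm moves only by the tool play_rows, never from a script. Its argument "increments" is a list of rows, each a list of 7 numbers: the opening, from 0 (shut) to 1 (fully open), then the shift along the tool's x, y, z in mm, then the turn, a rotation vector about the tool's x, y, z in rad. In form: [[hand, dx, dy, dz, wx, wy, wz], ...]. A call has exactly 8 rows; each row shifts and turns the pose as measured when the row begins, along the tool's axes as they then stand; what a row does not reach is not made up. A row lasts 1/8 s, in which the tool goes at most 62.5 mm and 10.7 degrees, less where a joint would pass 70% of its speed; a pose out of reach is approached as far as the arm can. A call is refused whole if a number of a shift passes 62.5 or a number of a turn 0.188, either way. A call with a gripper value outside its range is refused whole. The fingers move at their own pace and stop on an object; "grip_force" is the grip in N (left out, the last holds). Time passes only in rows, so rows that do not move let the fingers close, or fill a call up. It gives the time, the measured TCP pose, the force and the opening at its end, in the units of the state.
- r.get_state(): the state, without advancing time (a new reading comes with each control period).
- r.snapshot(name): name is "scene" or "top" or "wrist"; returns the picture (384x512x3 uint8, red, green, blue); there is no depth.
- r.get_calibration(name): a dict with "fx", "fy", "cx", "cy" (pixels), "dist" ([k1, k2, p1, p2, k3] as OpenCV has them; the pictures are not rectified), "R" (3x3) and "t" (3): a world point X has camera coordinates R X + t. Camera axes: x right, y down, z forward; pixel columns grow to the right and rows downward; lengths in m; the calibration is good to about 2 mm. A picture is of the moment at which its call begins: read the wrist's pose just before it. get_calibration takes no time and is no camera call; for the wrist camera it gives the pose at the moment of the call.
- r.finish_job(): hands the job in, once; it reports no verdict.
The state is a dict: "clock": time; "q": joint angles; "qd": joint speeds; "joint_torque": joint torques, N m; "tool_pos": TCP position; "eef_rot": TCP orientation; "contact_force": force on the tool from outside, world axes, zero at the start; "moment": the same for the moment, N m; "opening": opening from 0.0 (shut) to 1.0 (fully open).
Only numpy, scipy, OpenCV 4.12 (cv2) and the standard library are available. Lean on these libraries where they do the work, as an engineer would, in place of code of your own. Each camera call takes 0.05 s, during which the arm holds its last target.

## Working session

There is one attempt and no reset: what is moved stays moved. The work goes in short steps, Python scripts to look and compute and a tool call to move; the robot and the scene stay as the last step left them, time stands still between calls to the robot, and variables do not carry over. Pictures are saved under pics/ and viewed, and the job is handed in when it is done.

Besides the shell and the picture viewer there is one more tool, called after "Call:" as name([rows], argument=value, ...), one row to a line, values as JSON. play_rows: Moves the arm, as the interface text tells. Its arguments: {"type":"object","properties":{"increments":{"type":"array"},"grip_force":{"type":"number"}},"required":["increments"]}

```bash
mkdir -p pics; ls; python3 - <<'E'
from plant import r
import cv2,numpy as np
s=r.get_state()
for k in s: print(k,np.round(s[k],4))
for n in ["scene","top","wrist"]:
    c=r.get_calibration(n); print(n,{k:np.round(v,4).tolist() for k,v in c.items()})
    im=r.snapshot(n); cv2.imwrite(f"pics/{n}0.png",im[:,:,::-1])
E
```

```text
pics
clock 0.0
q [-1.0732  0.69   -0.1945  1.5663  0.1573  0.9025 -0.2151]
qd [-0.0002  0.0016  0.0006  0.0006  0.     -0.0008 -0.0004]
joint_torque [ 4.00000e-04 -5.27561e+01 -1.26690e+00 -1.53422e+01 -5.27000e-02
  6.50000e-03  2.00000e-04]
tool_pos [0.2793 0.5584 0.2379]
eef_rot [ 8.507e-01  5.257e-01 -7.000e-04  5.000e-04]
contact_force [ 0.6329 -0.438  -0.1821]
moment [-0.0192 -0.0197 -0.0023]
opening 0.9995
scene {'fx': 349.9644, 'fy': 349.9644, 'cx': 257.434, 'cy': 190.5249, 'dist': [-0.0905, 0.0, 0.0, 0.0, 0.0], 'R': [[0.7149, 0.6991, 0.0103], [0.4195, -0.4171, -0.8063], [-0.5594, 0.5807, -0.5915]], 't': [-0.3626, -0.1645, 1.4486]}
top {'fx': 384.7636, 'fy': 384.7636, 'cx': 258.1195, 'cy': 186.3241, 'dist': [-0.0342, 0.0, 0.0, 0.0, 0.0], 'R': [[0.0248, -0.9996, 0.0123], [-0.9916, -0.0261, -0.1268], [0.1271, -0.0091, -0.9918]], 't': [-0.0515, 0.5619, 1.1252]}
wrist {'fx': 303.0389, 'fy': 303.0389, 'cx': 258.6807, 'cy': 191.1224, 'dist': [-0.0165, 0.0, 0.0, 0.0, 0.0], 'R': [[0.4474, 0.8943, -0.0016], [0.852, -0.4257, 0.3048], [0.2719, -0.1377, -0.9524]], 't': [-0.6245, -0.0417, 0.3902]}
```

View pics/scene0.png

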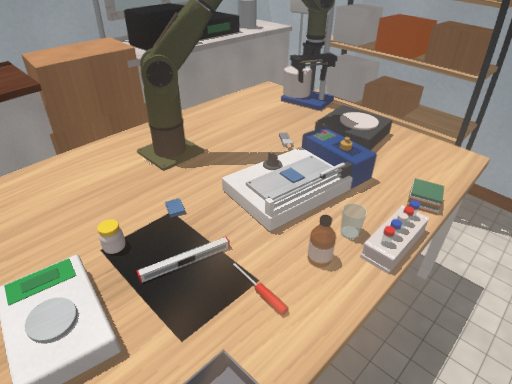

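View pics/top0.png

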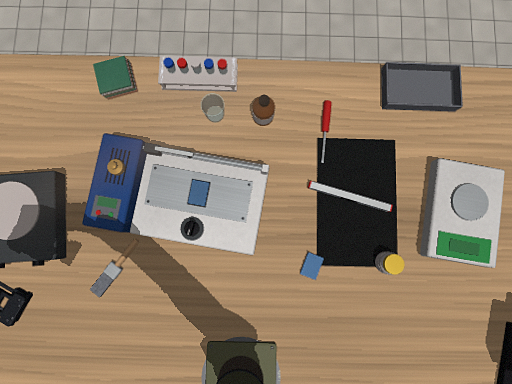

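View pics/wrist0.png

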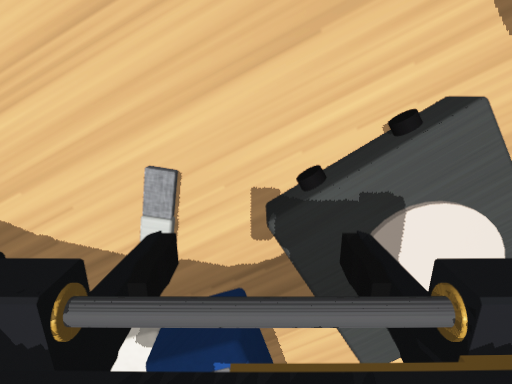

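The top view shows the straightedge from about (308,183) to (391,208). The specimen is near (199,193), the knob near (192,229) and the housing near (115,182).

```bash
cat > h.py <<'E'
import cv2,numpy as np
from scipy.spatial.transform import Rotation as Ro
def ray(c,px):
    K=np.array([[c['fx'],0,c['cx']],[0,c['fy'],c['cy']],[0,0,1]])
    u=cv2.undistortPoints(np.array([[px]],float),K,np.array(c['dist']))[0,0]
    R=np.array(c['R']);t=np.array(c['t'])
    return -R.T@t, R.T@np.array([u[0],u[1],1])
def onplane(c,px,z):
    o,d=ray(c,px); return o+d*(z-o[2])/d[2]
def proj(c,X):
    K=np.array([[c['fx'],0,c['cx']],[0,c['fy'],c['cy']],[0,0,1]])
    return cv2.projectPoints(np.array([X],float),cv2.Rodrigues(np.array(c['R']))[0],np.array(c['t']),K,np.array(c['dist']))[0][0,0]
def comps(m,amin=8):
    n,l,s,ce=cv2.connectedComponentsWithStats(m.astype(np.uint8))
    return [(ce[i],s[i],l==i) for i in range(1,n) if s[i,4]>=amin]
E
python3 - <<'E'
from plant import r
from h import *
c=r.get_calibration('top')
im=cv2.imread('pics/top0.png').astype(int);b,g,rr=im[...,0],im[...,1],im[...,2]
red=(rr>120)&(g<70)&(b<70)
print('red');[print(np.round(x[0],1),x[1]) for x in comps(red,3)]
blue=(b>100)&(b>rr+40)
print('blue');[print(np.round(x[0],1),x[1],np.round(onplane(c,x[0],.077),4)) for x in comps(blue,8)]
white=(im.min(2)>170)
for x in comps(white,60):
    print('w',np.round(x[0],1),x[1])
    cnt=np.argwhere(x[2])[:,::-1].astype(np.float32)
    print(cv2.minAreaRect(cnt))
dark=(im.max(2)<45)
print('dark');[print(np.round(x[0],1),x[1]) for x in comps(dark,20)]
big=cv2.resize(im[120:260,70:410].astype(np.uint8),None,fx=2.35,fy=2.35,interpolation=cv2.INTER_CUBIC);cv2.imwrite('pics/topbig.png',big)
im=cv2.imread('pics/top0.png');cv2.imwrite('pics/tb2.png',cv2.resize(im[130:260,80:275],None,fx=4,fy=4,interpolation=cv2.INTER_CUBIC))
E
```

```text
red
[181.2  62. ] [177  58   9   9  62]
[221.6  63.1] [218  59   9   9  58]
[326.5 115.3] [323 100   8  31 194]
[309.5 183.5] [309 181   2   6   6]
[391. 208.] [391 207   1   3   3]
[ 97.9 212. ] [ 96 210   5   5  20]
blue
[167.6  61.7] [163  58  10   9  69] [0.9331 0.2483 0.077 ]
[208.2  62.5] [204  59   9   8  64] [0.9337 0.1245 0.077 ]
[114.2 173.4] [  85  134   57   89 2187] [0.5847 0.385  0.077 ]
[198.2 192.6] [188 180  21  26 398] [0.5348 0.1367 0.077 ]
[311.6 265.5] [300 253  24  26 382] [ 0.3348 -0.1945  0.077 ]
w [163.4  71.6] [159  56  21  27 103]
((169.0, 69.0), (20.0, 26.0), 0.0)
w [231.5  68.7] [225  57  11  28 118]
((231.59234619140625, 70.73846435546875), (26.915536880493164, 9.922779083251953), 82.87498474121094)
w [173.3 150.8] [155 147  38   9 128]
((173.43960571289062, 150.84228515625), (37.65348434448242, 3.359849691390991), 10.007979393005371)
w [201.8 208.6] [ 132  154  135  101 5556]
((198.38414001464844, 202.40162658691406), (124.55809783935547, 83.4471435546875), 10.080597877502441)
w [467.1 205.3] [ 429  159   75  109 3937]
((467.0445251464844, 212.947448730
[... 164 characters left out ...]
61, 10.317821502685547), 27.8240966796875)
w [350.1 195.8] [310 182  81  29 491]
((350.2873840332031, 195.83493041992188), (82.27936553955078, 5.972065448760986), 16.46001434326172)
w [ 12.1 224.8] [  0 205  22  34  70]
((12.163540840148926, 222.9877471923828), (6.610133171081543, 38.236663818359375), 30.699722290039062)
dark
[383.8  87. ] [381  64   6  44 158]
[456.4  86.2] [452  67   9  38 234]
[355.9 201.1] [ 317  138   80  129 8926]
[ 44.6 236.6] [   7  193   59   73 1968]
[191.4 227.2] [184 218  16  18 187]
[  2. 265.] [  0 263   5   5  25]
[ 13.1 303.7] [  0 282  33  44 751]
[505.9 357.4] [497 322  15  62 644]
[240.3 341.6] [208 341  67   3  91]
[240.1 371.2] [ 217  355   46   29 1055]
```

View pics/tb2.png

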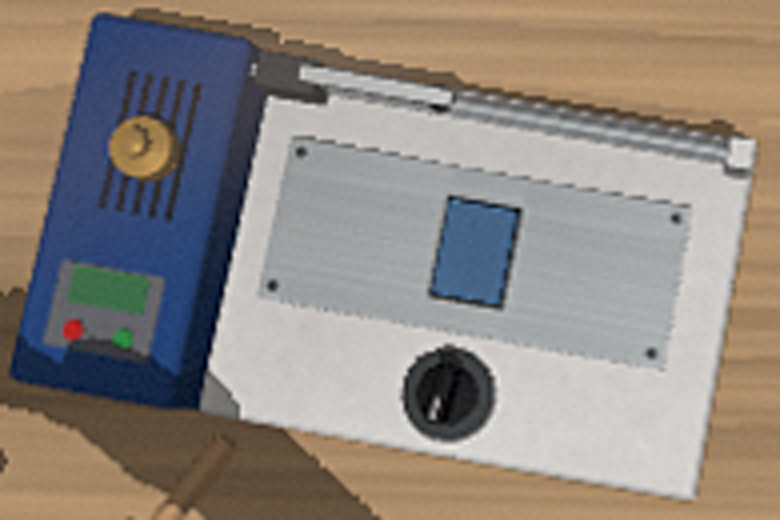

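The enlarged crop shows the deck corners at (290,137), (690,206), (663,368) and (263,299). I will fit the tester frame from these.

```bash
python3 - <<'E'
from plant import r
from h import *
c=r.get_calibration('top')
f=lambda x,y:((x+.5)/4-.5+80,(y+.5)/4-.5+130)
P=[onplane(c,f(*p),.072) for p in [(290,137),(690,206),(663,368),(263,299)]]
P=np.array(P);print(np.round(P,4))
print('sides',[round(float(np.linalg.norm(P[i]-P[(i+1)%4])),4) for i in range(4)], 'mid',P.mean(0))
print('spec',onplane(c,f(475,252),.077))
y=(P[0]+P[3]-P[1]-P[2])[:2];y/=np.linalg.norm(y);x2=(P[0]+P[1]-P[2]-P[3])[:2];print('yaw from y',np.arctan2(-y[0],y[1]),'from x',np.arctan2(x2[1],x2[0]))
m=P.mean(0)[:2];th=np.arctan2(-y[0],y[1]);ex=np.array([np.cos(th),np.sin(th)])
k=m-.105*ex;print('knob pred',k,proj(c,[*k,.106]),'meas',onplane(c,f(448,393),.1))
# straightedge ends top
A=onplane(c,(308.3,183.2),.03);B=onplane(c,(391.7,208.2),.03)
A2=onplane(c,(350.2,195.8),.03)
print('SE',A,B,np.linalg.norm(A-B),(A+B)/2,A2,'yaw',np.arctan2(-(A-B)[0],(A-B)[1]))
cs=r.get_calibration('scene')
print('scene proj deckmid',proj(cs,[*m,.072]),'SE',proj(cs,A),proj(cs,B),'knob',proj(cs,[*k,.106]))
E
python3 - <<'E'
import cv2
im=cv2.imread('pics/scene0.png');cv2.imwrite('pics/sb.png',cv2.resize(im[120:290,120:380],None,fx=3,fy=3,interpolation=cv2.INTER_CUBIC))
im=cv2.imread('pics/top0.png');cv2.imwrite('pics/tb3.png',cv2.resize(im[130:280,290:420],None,fx=4,fy=4,interpolation=cv2.INTER_CUBIC))
E
```

```text
[[ 0.6169  0.2768  0.072 ]
 [ 0.5734 -0.0189  0.072 ]
 [ 0.4547 -0.0025  0.072 ]
 [ 0.497   0.2893  0.072 ]]
sides [0.2989, 0.1198, 0.2949, 0.1205] mid [0.53546915 0.13619756 0.072     ]
spec [0.53483235 0.1361198  0.077     ]
yaw from y -0.14503884937344677 from x -0.12032782624744427
knob pred [0.43157162 0.1513733 ] [189.83271262 228.051328  ] meas [0.43228607 0.14734813 0.1       ]
SE [ 0.57745857 -0.18965086  0.03      ] [ 0.50755688 -0.44457433  0.03      ] 0.26433354554080585 [ 0.54250773 -0.3171126   0.03      ] [ 0.5421937  -0.31771986  0.03      ] yaw -0.2676284065938725
scene proj deckmid [291.70605833 174.37597237] SE [228.73387321 236.94423458] [137.24738418 271.74668925] knob [272.43976905 153.05931467]
```

View pics/sb.png

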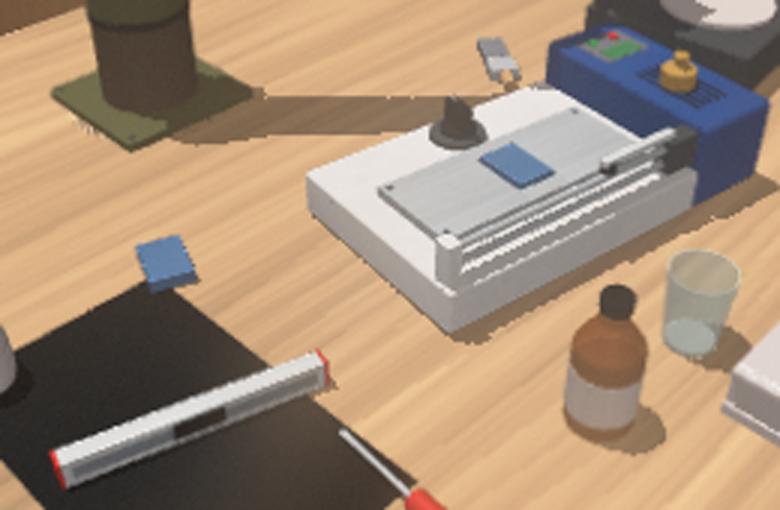

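View pics/tb3.png

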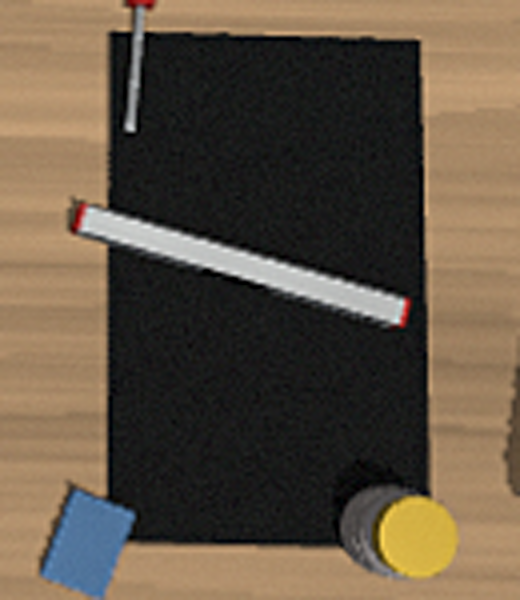

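```bash
cat > plan.py <<'E'
import sys
from plant import r
from h import *
# usage plan(target pos, yaw of tool x (rad), rows)
def pose():
    s=r.get_state();return np.array(s['tool_pos']),Ro.from_quat(s['eef_rot']),s
def Rdown(yaw):
    x=np.array([np.cos(yaw),np.sin(yaw),0]);z=np.array([0,0,-1.]);return Ro.from_matrix(np.c_[x,np.cross(z,x),z])
def plan(pos,yaw,n,hand):
    p,R,s=pose();T=Rdown(yaw)
    rv=(R.inv()*T).as_rotvec();out=[]
    for i in range(n):
        Ri=R*Ro.from_rotvec(rv*i/n);d=Ri.inv().apply((np.array(pos)-p)/n)*1000
        out.append([hand]+[round(float(v),1) for v in d]+[round(float(v),3) for v in rv/n])
    return out
def show(pos,yaw,n,hand):
    o=plan(pos,yaw,n,hand)
    for i in range(0,n,8): print(str(o[i:i+8]).replace(' ',''))
def st():
    p,R,s=pose();x=R.as_matrix()[:,0];z=R.as_matrix()[:,2]
    print('t',round(s['clock'],3),'p',np.round(p*1000,2),'yaw',round(float(np.arctan2(x[1],x[0])),4),'zax',np.round(z,4),'F',np.round(s['contact_force'],2),'op',round(float(s['opening']),4))
E
python3 -c "
from plan import *
show([.542,-.317,.14],-.268,16,1)"
```

```text
[[1,-41.6,39.2,6.2,0.0,0.0,0.086],[1,-38.1,42.6,6.2,0.0,0.0,0.086],[1,-34.3,45.7,6.2,0.0,0.0,0.086],[1,-30.2,48.5,6.2,0.0,0.0,0.086],[1,-26.0,50.9,6.2,0.0,0.0,0.086],[1,-21.5,52.9,6.2,0.0,0.0,0.086],[1,-16.9,54.6,6.2,0.0,0.0,0.086],[1,-12.1,55.8,6.2,0.0,0.0,0.086]]
[[1,-7.3,56.7,6.2,0.0,0.0,0.086],[1,-2.4,57.1,6.1,0.0,0.0,0.086],[1,2.5,57.1,6.1,0.0,0.0,0.086],[1,7.4,56.6,6.1,0.0,0.0,0.086],[1,12.2,55.8,6.1,0.0,0.0,0.086],[1,17.0,54.6,6.1,0.0,0.0,0.086],[1,21.6,52.9,6.1,0.0,0.0,0.086],[1,26.0,50.8,6.1,0.0,0.0,0.086]]
```

Call:
play_rows([
  [1,-41.6,39.2,0,0,0,0.086],
  [1,-38.1,42.6,0,0,0,0.086],
  [1,-34.3,45.7,0,0,0,0.086],
  [1,-30.2,48.5,0,0,0,0.086],
  [1,-26,50.9,0,0,0,0.086],
  [1,-21.5,52.9,0,0,0,0.086],
  [1,-16.9,54.6,0,0,0,0.086],
  [1,-12.1,55.8,0,0,0,0.086],
])

```text
clock: 1.15
tool_pos: [0.4093, 0.1119, 0.2359]
eef_rot: [0.98, 0.201, 0.0, -0.001]
contact_force: [2.0, 0.0, 0.1]
opening: 0.993
```

```bash
python3 -c "
from plan import *
st()
show([.542,-.317,.12],-.268,16,1)"
```

```text
t 1.15 p [409.35 111.9  235.92] yaw 0.4056 zax [-5.0e-04  2.7e-03 -1.0e+00] F [1.97 0.05 0.06] op 0.993
[[1,-3.0,27.9,7.2,-0.0,0.0,0.042],[1,-1.8,28.0,7.2,-0.0,0.0,0.042],[1,-0.6,28.1,7.2,-0.0,0.0,0.042],[1,0.6,28.1,7.2,-0.0,0.0,0.042],[1,1.8,28.0,7.2,-0.0,0.0,0.042],[1,2.9,27.9,7.2,-0.0,0.0,0.042],[1,4.1,27.8,7.2,-0.0,0.0,0.042],[1,5.3,27.6,7.2,-0.0,0.0,0.042]]
[[1,6.4,27.3,7.2,-0.0,0.0,0.042],[1,7.6,27.0,7.2,-0.0,0.0,0.042],[1,8.7,26.7,7.2,-0.0,0.0,0.042],[1,9.8,26.3,7.2,-0.0,0.0,0.042],[1,10.9,25.9,7.2,-0.0,0.0,0.042],[1,12.0,25.4,7.2,-0.0,0.0,0.042],[1,13.1,24.8,7.2,-0.0,0.0,0.042],[1,14.1,24.3,7.2,-0.0,0.0,0.042]]
```

Tracking is good, so I will do the rest in 8 rows.

Call:
play_rows([
  [1,-5,56,8,0,0,0.084],
  [1,0,56,14,0,0,0.084],
  [1,4.5,56,15,0,0,0.084],
  [1,9.5,55.5,15,0,0,0.084],
  [1,14,54.3,15,0,0,0.084],
  [1,18.5,53,15,0,0,0.084],
  [1,23,51.3,15,0,0,0.084],
  [1,27,49,15,0,0,0.084],
])

```text
clock: 2.15
tool_pos: [0.5522, -0.3285, 0.1195]
eef_rot: [0.99, -0.143, 0.002, -0.003]
contact_force: [1.7, 1.5, 0.8]
opening: 0.999
```

```bash
python3 -c "
from plan import *
st()
c=r.get_calibration('wrist');im=r.snapshot('wrist');cv2.imwrite('pics/w1.png',im[:,:,::-1])
for q in [(.5775,-.1897,.03),(.5076,-.4446,.03),(.542,-.317,.03)]: print(proj(c,q))
show([.542,-.317,.0],-.268,8,1)"
```

```text
t 2.15 p [ 552.16 -328.53  119.5 ] yaw -0.2874 zax [ 0.0047  0.0059 -1.    ] F [1.71 1.55 0.77] op 0.9991
[236.46874121   2.67292853]
[248.09985329 321.90105144]
[242.42867991 187.48629171]
[[1,-2.1,-2.2,14.7,0.0,-0.001,-0.004],[1,-2.0,-2.2,14.7,0.0,-0.001,-0.004],[1,-2.0,-2.3,14.7,0.0,-0.001,-0.004],[1,-2.0,-2.3,14.7,0.0,-0.001,-0.004],[1,-2.0,-2.3,14.7,0.0,-0.001,-0.004],[1,-2.0,-2.3,14.7,0.0,-0.001,-0.004],[1,-1.9,-2.3,14.7,0.0,-0.001,-0.004],[1,-1.9,-2.3,14.7,0.0,-0.001,-0.004]]
```

View pics/w1.png

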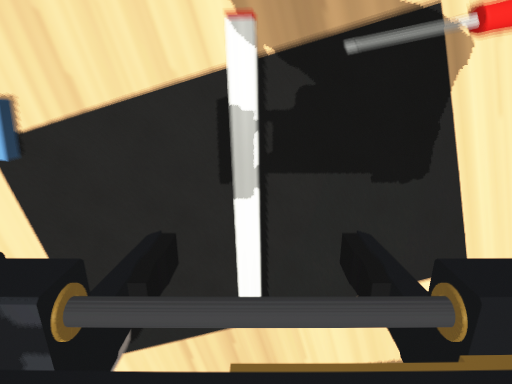

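The wrist view shows the straightedge running vertically at columns 241 to 249. That is within 2–3 mm of the prediction, so I will go down and grip.

Call:
play_rows([
  [1,-2.1,-2,15,0,-0.001,-0.004],
  [1,-2,-2,15,0,-0.001,-0.004],
  [1,-2,-2,15,0,-0.001,-0.004],
  [1,-2,-2,15,0,-0.001,-0.004],
  [1,-2,-2,15,0,-0.001,-0.004],
  [1,-2,-2,15,0,-0.001,-0.004],
  [1,-2,-2,13,0,-0.001,-0.003],
  [1,-2,-2,12,0,-0.001,-0.003],
], grip_force=25)

```text
clock: 3.2
tool_pos: [0.5407, -0.3131, 0.0]
eef_rot: [0.991, -0.13, -0.001, -0.001]
contact_force: [-23.4, 12.3, 112.3]
opening: 0.999
```

Call:
play_rows([
  [0,0,0,0,0,0,0],
  [0,0,0,0,0,0,0],
  [0,0,0,0,0,0,0],
  [0,0,0,0,0,0,0],
  [0,0,0,0,0,0,0],
  [0,0,0,0,0,0,0],
  [0,0,0,0,0,0,0],
  [0,0,0,0,0,0,0],
])

```text
clock: 4.2
tool_pos: [0.5424, -0.3141, 0.0006]
eef_rot: [0.991, -0.13, 0.001, -0.0]
contact_force: [-0.7, 0.5, 2.1]
opening: 0.225
```

```bash
python3 -c "
from plan import *
st()
show([.542,-.317,.18],-.268,8,0)"
```

```text
t 4.2 p [ 542.4  -314.1     0.56] yaw -0.2617 zax [ 1.6e-03  3.0e-04 -1.0e+00] F [-0.67  0.46  2.1 ] op 0.2251
[[0,0.1,0.3,-22.4,-0.0,-0.0,0.001],[0,0.1,0.3,-22.4,-0.0,-0.0,0.001],[0,0.1,0.4,-22.4,-0.0,-0.0,0.001],[0,0.1,0.4,-22.4,-0.0,-0.0,0.001],[0,0.1,0.4,-22.4,-0.0,-0.0,0.001],[0,0.1,0.4,-22.4,-0.0,-0.0,0.001],[0,0.1,0.4,-22.4,-0.0,-0.0,0.001],[0,0.1,0.4,-22.4,-0.0,-0.0,0.001]]
```

The last move overshot onto the bench, so I will decelerate in future. The tips are now level with the underside, so I will regrip about 6 mm higher.

Call:
play_rows([
  [0.4,0,0,0,0,0,0],
  [0.4,0,0,-2,0,0,0],
  [0.4,0,0,-3,0,0,0],
  [0.4,0,-1.5,-1,0,0,0],
  [0,0,-1,0,0,0,0],
  [0,0,0,0,0,0,0],
  [0,0,0,0,0,0,0],
  [0,0,0,0,0,0,0],
], grip_force=25)

```text
clock: 5.2
tool_pos: [0.5425, -0.3111, 0.0067]
eef_rot: [0.991, -0.13, 0.0, -0.001]
contact_force: [0.1, -0.2, 0.1]
opening: 0.222
```

```bash
python3 -c "
from plan import *
st()
show([.52,-.1,.165],-.2,8,0)"
```

```text
t 5.2 p [ 542.49 -311.07    6.68] yaw -0.2615 zax [ 3.0e-04  1.1e-03 -1.0e+00] F [ 0.14 -0.22  0.13] op 0.2223
[[0,-9.5,-24.8,-19.8,-0.0,-0.0,-0.008],[0,-9.3,-24.9,-19.8,-0.0,-0.0,-0.008],[0,-9.2,-24.9,-19.8,-0.0,-0.0,-0.008],[0,-9.0,-25.0,-19.8,-0.0,-0.0,-0.008],[0,-8.8,-25.1,-19.8,-0.0,-0.0,-0.008],[0,-8.6,-25.1,-19.8,-0.0,-0.0,-0.008],[0,-8.4,-25.2,-19.8,-0.0,-0.0,-0.008],[0,-8.2,-25.2,-19.8,-0.0,-0.0,-0.008]]
```

Call:
play_rows([
  [0,0,0,-15,0,0,0],
  [0,0,0,-40,0,0,0],
  [0,-2,-15,-45,0,0,0],
  [0,-6,-35,-35,0,0,-0.01],
  [0,-8,-45,-10,0,0,-0.01],
  [0,-8,-45,0,0,0,-0.01],
  [0,-8,-45,0,0,0,-0.01],
  [0,-8,-45,0,0,0,-0.01],
])

```text
clock: 6.2
tool_pos: [0.5565, -0.0773, 0.1599]
eef_rot: [0.994, -0.11, -0.001, -0.0]
contact_force: [1.2, -0.1, -3.9]
opening: 0.225
```

```bash
python3 -c "
from plan import *
st()
show([.536,.142,.15],-.138,8,0)"
```

```text
t 6.2 p [556.49 -77.25 159.87] yaw -0.2212 zax [-1.7e-03  2.0e-04 -1.0e+00] F [ 1.24 -0.08 -3.89] op 0.2247
[[0,-8.5,-26.2,1.2,0.0,0.0,-0.01],[0,-8.2,-26.3,1.2,0.0,0.0,-0.01],[0,-8.0,-26.3,1.2,0.0,0.0,-0.01],[0,-7.7,-26.4,1.2,0.0,0.0,-0.01],[0,-7.4,-26.5,1.2,0.0,0.0,-0.01],[0,-7.1,-26.6,1.2,0.0,0.0,-0.01],[0,-6.9,-26.7,1.2,0.0,0.0,-0.01],[0,-6.6,-26.7,1.2,0.0,0.0,-0.01]]
```

Call:
play_rows([
  [0,-10,-40,1,0,0,-0.014],
  [0,-10,-40,1,0,0,-0.014],
  [0,-10,-40,1,0,0,-0.014],
  [0,-9,-36,1,0,0,-0.014],
  [0,-7,-26,1,0,0,-0.014],
  [0,-5,-16,1,0,0,-0.01],
  [0,-2,-7,1,0,0,0],
  [0,0,-2,1,0,0,0],
])

```text
clock: 7.2
tool_pos: [0.5393, 0.1468, 0.1555]
eef_rot: [0.998, -0.066, -0.002, -0.001]
contact_force: [-0.4, -0.1, -3.5]
opening: 0.221
```

```bash
python3 -c "
from plan import *
st()
im=r.snapshot('scene');cv2.imwrite('pics/s2.png',cv2.resize(im[80:240,180:400,::-1],None,fx=3,fy=3,interpolation=cv2.INTER_CUBIC))
im=r.snapshot('top');cv2.imwrite('pics/t2.png',cv2.resize(im[130:260,80:275,::-1],None,fx=4,fy=4,interpolation=cv2.INTER_CUBIC))
c=r.get_calibration('wrist');im=r.snapshot('wrist');cv2.imwrite('pics/w2.png',im[:,:,::-1])
show([.536,.142,.095],-.138,8,0)"
```

```text
t 7.2 p [539.28 146.77 155.54] yaw -0.1329 zax [-0.0029  0.0028 -1.    ] F [-0.38 -0.14 -3.5 ] op 0.2214
[[0,-0.4,0.6,7.6,-0.0,0.0,0.0],[0,-0.4,0.6,7.6,-0.0,0.0,0.0],[0,-0.4,0.6,7.6,-0.0,0.0,0.0],[0,-0.4,0.6,7.6,-0.0,0.0,0.0],[0,-0.4,0.6,7.6,-0.0,0.0,0.0],[0,-0.4,0.6,7.6,-0.0,0.0,0.0],[0,-0.4,0.6,7.6,-0.0,0.0,0.0],[0,-0.4,0.6,7.6,-0.0,0.0,0.0]]
```

View pics/t2.png

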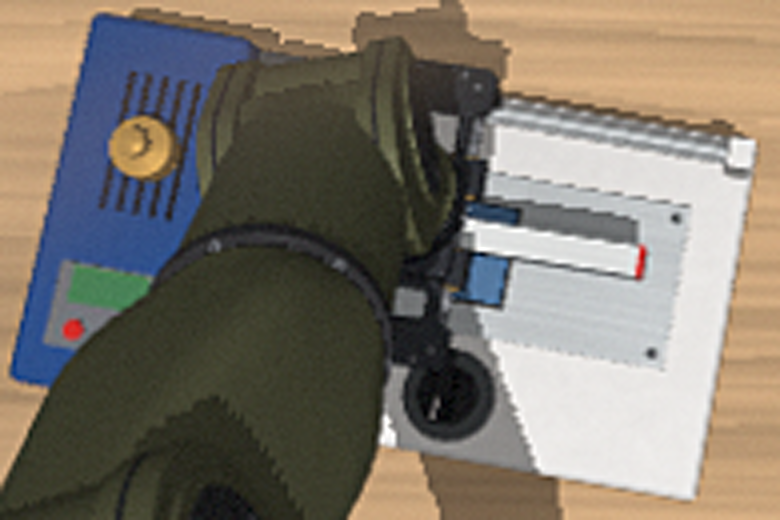

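View pics/s2.png

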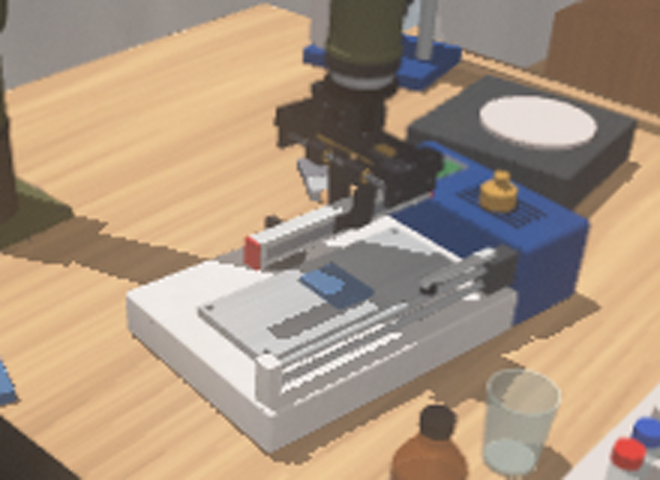

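View pics/w2.png

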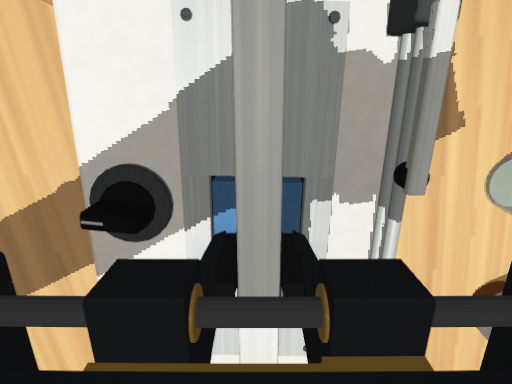

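```bash
python3 -c "
from plan import *
c=r.get_calibration('top')
f=lambda x,y:((x+.5)/4-.5+80,(y+.5)/4-.5+130)
e=onplane(c,f(646,259),.179);p=np.array([.5393,.1468])
ey=np.array([np.sin(.133),np.cos(.133)])
m=e[:2]+.13*ey
print(e,m,'mid-tcp along y',(m-p)@ey,'x',(m-p)@np.array([np.cos(.133),-np.sin(.133)]))
"
```

```text
[0.52219168 0.0084378  0.179     ] [0.53943075 0.13728971] mid-tcp along y -0.009408961504963656 x 0.0013907358149146565
```

Call:
play_rows([
  [0,-1,1,8,0,0,0],
  [0,-1,1,12,0,0,-0.003],
  [0,-0.5,1,12,0,0,-0.003],
  [0,0,0,11,0,0,0],
  [0,0,0,9,0,0,0],
  [0,0,0,6,0,0,0],
  [0,0,0,2,0,0,0],
  [0,0,0,0,0,0,0],
])

```text
clock: 8.35
tool_pos: [0.5365, 0.1407, 0.0903]
eef_rot: [0.998, -0.066, -0.002, -0.0]
contact_force: [-0.3, -0.3, -3.1]
opening: 0.22
```

```bash
python3 -c "
from plan import *
st()
im=r.snapshot('scene');cv2.imwrite('pics/s3.png',cv2.resize(im[120:240,220:380,::-1],None,fx=5,fy=5,interpolation=cv2.INTER_CUBIC))
"
```

```text
t 8.35 p [536.51 140.73  90.34] yaw -0.1312 zax [-3.9e-03  9.0e-04 -1.0e+00] F [-0.26 -0.32 -3.12] op 0.2198
```

View pics/s3.png

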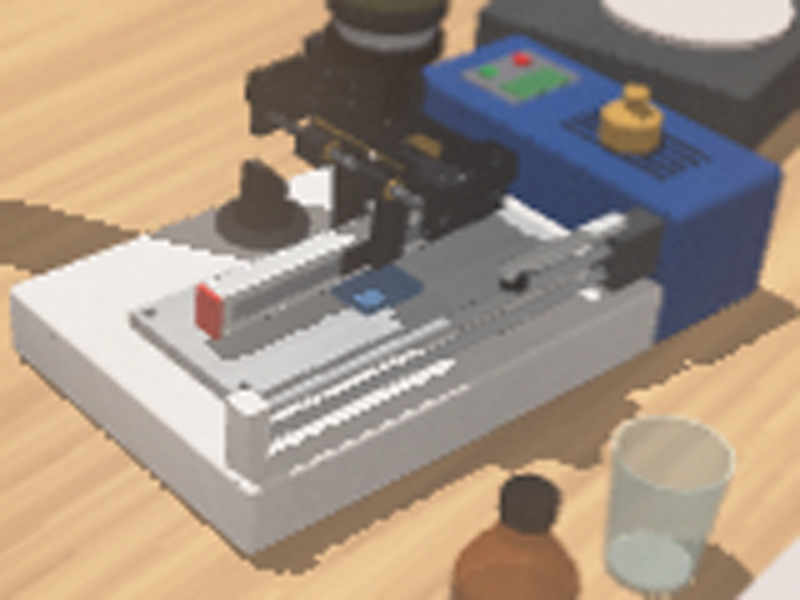

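Call:
play_rows([
  [0,0,-1,1,0,0,0],
  [0,0,-1,1,0,0,0],
  [0,0,-1,1,0,0,0],
  [0,0,0,0.5,0,0,0],
  [0,0,0,0.5,0,0,0],
  [0,0,0,0.5,0,0,0],
  [0,0,0,0,0,0,0],
  [0,0,0,0,0,0,0],
])

```text
clock: 9.4
tool_pos: [0.5376, 0.1442, 0.0865]
eef_rot: [0.998, -0.066, -0.001, -0.001]
contact_force: [0.0, 0.3, -4.1]
opening: 0.226
```

Call:
play_rows([
  [0,0,0,1,0,0,0],
  [0,0,0,0.8,0,0,0],
  [0,0,0,0.5,0,0,0],
  [0,0,0,0.5,0,0,0],
  [0,0,0,0.5,0,0,0],
  [0,0,0,0,0,0,0],
  [0,0,0,0,0,0,0],
  [0,0,0,0,0,0,0],
])

```text
clock: 10.4
tool_pos: [0.5376, 0.1442, 0.084]
eef_rot: [0.998, -0.066, -0.001, -0.001]
contact_force: [-0.9, -0.2, 1.1]
opening: 0.227
```

Contact: Fz rose from −4 to +1 N. I will let go and rise.

Call:
play_rows([
  [0.5,0,0,0,0,0,0],
  [0.5,0,0,0,0,0,0],
  [0.5,0,0,-1,0,0,0],
  [0.5,0,0,-8,0,0,0],
  [0.5,0,0,-15,0,0,0],
  [0.3,0,0,-20,0,0,0],
  [0,0,-15,-8,0,0,0],
  [0,0,-15,0,0,0,0],
])

```text
clock: 11.4
tool_pos: [0.5437, 0.175, 0.1408]
eef_rot: [0.998, -0.067, 0.001, -0.002]
contact_force: [-0.6, -0.2, -0.7]
opening: 0.185
```

```bash
python3 -c "
from plan import *
st()
im=r.snapshot('scene');cv2.imwrite('pics/s4.png',cv2.resize(im[120:240,220:380,::-1],None,fx=5,fy=5,interpolation=cv2.INTER_CUBIC))
im=r.snapshot('top');cv2.imwrite('pics/t4.png',cv2.resize(im[130:260,80:275,::-1],None,fx=4,fy=4,interpolation=cv2.INTER_CUBIC))
show([.535+.105*.139,.136+.105*.99,.125],-.138,8,0)
"
```

```text
t 11.4 p [543.71 174.97 140.83] yaw -0.1334 zax [ 0.0031  0.003  -1.    ] F [-0.59 -0.16 -0.7 ] op 0.1853
[[0,-0.2,-7.9,1.9,-0.001,-0.0,0.001],[0,-0.2,-7.9,1.9,-0.001,-0.0,0.001],[0,-0.2,-7.9,1.9,-0.001,-0.0,0.001],[0,-0.3,-7.9,1.9,-0.001,-0.0,0.001],[0,-0.3,-7.9,1.9,-0.001,-0.0,0.001],[0,-0.3,-7.9,1.9,-0.001,-0.0,0.001],[0,-0.3,-7.9,1.9,-0.001,-0.0,0.001],[0,-0.3,-7.9,1.9,-0.001,-0.0,0.001]]
```

View pics/s4.png

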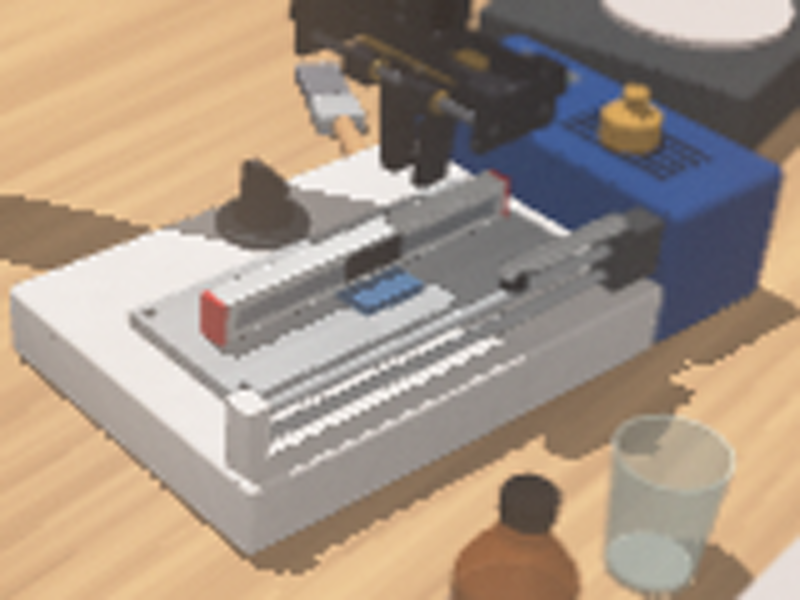

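View pics/t4.png

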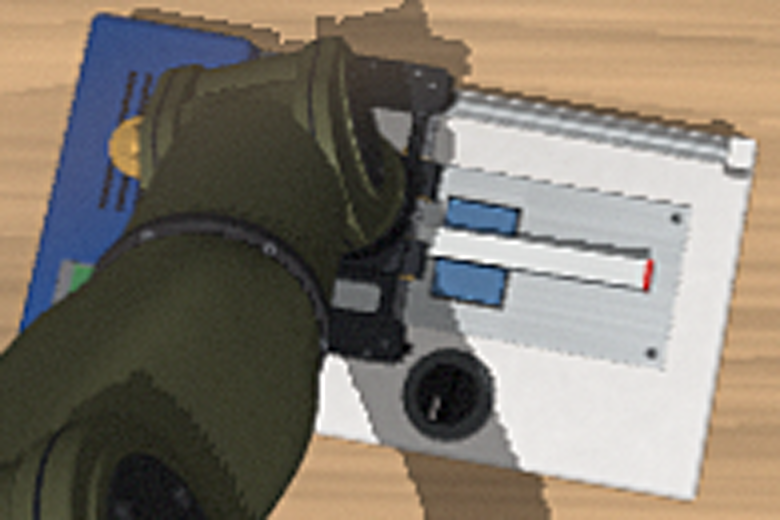

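The straightedge lies on the specimen, grips centred and let go. Next I will move over the housing end with the fingers shut.

Call:
play_rows([
  [0,0,-12,0,0,0,0],
  [0,-0.5,-15,3,0,0,0],
  [0,-0.5,-14,5,-0.002,0,0],
  [0,-0.5,-10,6,-0.002,0,0],
  [0,0,-6,5,-0.002,0,0],
  [0,0,-4,4,0,0,0],
  [0,0,0,2,0,0,0],
  [0,0,0,0,0,0,0],
])

```text
clock: 12.5
tool_pos: [0.5484, 0.2411, 0.1106]
eef_rot: [0.998, -0.065, -0.001, 0.003]
contact_force: [-0.9, -0.4, -0.4]
opening: 0.007
```

```bash
python3 -c "
from plan import *
st()
p=pose()[0][:2]-np.array([.535,.136]); print('tester',p@[.99,-.139],p@[.139,.99])
"
```

```text
t 12.5 p [548.36 241.12 110.59] yaw -0.1292 zax [-0.0032 -0.0052 -1.    ] F [-0.87 -0.43 -0.38] op 0.007
tester -0.0013887087773014235 0.10592494020628168
```

Call:
play_rows([
  [0,0.1,0,0.8,0,0,0],
  [0,0.1,0,0.8,0,0,0],
  [0,0,0,0.6,0,0,0],
  [0,0,0,0.6,0,0,0],
  [0,0,0,0.5,0,0,0],
  [0,0,0,0.5,0,0,0],
  [0,0,0,0.5,0,0,0],
  [0,0,0,0,0,0,0],
])

```text
clock: 13.5
tool_pos: [0.5493, 0.2403, 0.107]
eef_rot: [0.998, -0.065, -0.001, 0.002]
contact_force: [-0.4, 0.2, 1.3]
opening: 0.005
```

Call:
play_rows([
  [0,0,0,0.6,0,0,0],
  [0,0,0,0.6,0,0,0],
  [0,0,0,0.6,0,0,0],
  [0,0,0,0.5,0,0,0],
  [0,0,0,0,0,0,0],
  [0,0,0,0,0,0,0],
  [0,0,0,0,0,0,0],
  [0,0,0,0,0,0,0],
])

```text
clock: 14.5
tool_pos: [0.5496, 0.2411, 0.1048]
eef_rot: [0.998, -0.065, -0.0, 0.002]
contact_force: [-0.6, 1.6, 0.9]
opening: 0.006
```

Call:
play_rows([
  [0,0,0,0.5,0,0,0],
  [0,0,0,0.5,0,0,0],
  [0,0,0,0.4,0,0,0],
  [0,0,0,0,0,0,0],
  [0,0,0,0,0,0,0],
  [0,0,0,0,0,0,0],
  [0,0,0,0,0,0,0],
  [0,0,0,0,0,0,0],
])

```text
clock: 15.5
tool_pos: [0.5497, 0.2413, 0.1041]
eef_rot: [0.998, -0.065, -0.0, 0.002]
contact_force: [-1.5, 0.7, 2.2]
opening: -0.001
```

Call:
play_rows([
  [0,0,0,0.5,0,0,0],
  [0,0,0,0.5,0,0,0],
  [0,0,0,0.5,0,0,0],
  [0,0,0,0.5,0,0,0],
  [0,0,0,0.5,0,0,0],
  [0,0,0,0.5,0,0,0],
  [0,0,0,0.5,0,0,0],
  [0,0,0,0.5,0,0,0],
])

```text
clock: 16.5
tool_pos: [0.5498, 0.2413, 0.104]
eef_rot: [0.998, -0.065, 0.0, 0.001]
contact_force: [-1.1, 0.8, 6.8]
opening: 0.007
```

```bash
python3 -c "
from plan import *
st()
im=r.snapshot('scene');cv2.imwrite('pics/s5.png',cv2.resize(im[120:240,220:380,::-1],None,fx=5,fy=5,interpolation=cv2.INTER_CUBIC))
"
```

```text
t 16.5 p [549.81 241.33 103.98] yaw -0.131 zax [ 4.0e-04 -1.8e-03 -1.0e+00] F [-1.08  0.78  6.75] op 0.0072
```

View pics/s5.png

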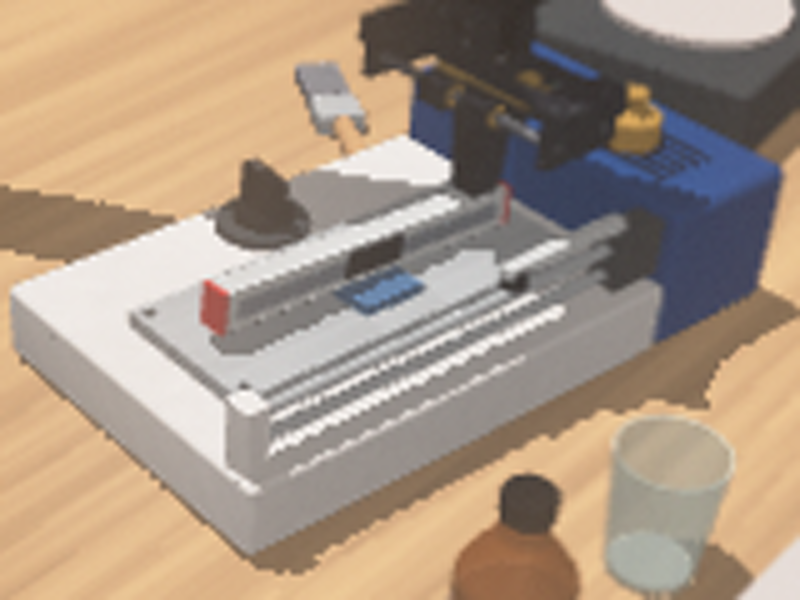

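End A is firm at 104.0 mm with about 6.8 N and visibly tipped. Now the other end.

Call:
play_rows([
  [0,0,0,-5,0,0,0],
  [0,0,0,-12,0,0,0],
  [0,0,30,-5,0,0,0],
  [0,0,50,0,0,0,0],
  [0,0,55,0,0,0,0],
  [0,0,45,0,0,0,0],
  [0,0,20,3,0,0,0],
  [0,0,5,4,0,0,0],
])

```text
clock: 17.55
tool_pos: [0.5245, 0.032, 0.1228]
eef_rot: [0.998, -0.065, 0.003, 0.001]
contact_force: [0.0, -0.1, 0.4]
opening: 0.002
```

```bash
python3 -c "
from plan import *
st()
p=pose()[0][:2]-np.array([.535,.136]); print('tester',p@[.99,-.139],p@[.139,.99])
"
```

```text
t 17.55 p [524.53  31.96 122.78] yaw -0.1298 zax [ 0.0056 -0.003  -1.    ] F [ 0.04 -0.08  0.44] op 0.002
tester 0.0040963853244905864 -0.10445341426065419
```

Call:
play_rows([
  [0,-1,0,3,0,-0.002,0],
  [0,-1,0,4,0,-0.002,0],
  [0,-1,0,4,-0.002,-0.002,0],
  [0,0,0,2,0,0,0],
  [0,0,0,0.8,0,0,0],
  [0,0,0,0.4,0,0,0],
  [0,0,0,0.2,0,0,0],
  [0,0,0,0,0,0,0],
])

```text
clock: 18.55
tool_pos: [0.5222, 0.0368, 0.1075]
eef_rot: [0.998, -0.062, -0.0, 0.001]
contact_force: [-1.0, -0.7, 1.8]
opening: 0.007
```

Call:
play_rows([
  [0,0,0,0.7,0,0,0],
  [0,0,0,0.7,0,0,0],
  [0,0,0,0.7,0,0,0],
  [0,0,0,0.7,0,0,0],
  [0,0,0,0.7,0,0,0],
  [0,0,0,0.5,0,0,0],
  [0,0,0,0.4,0,0,0],
  [0,0,0,0,0,0,0],
])

```text
clock: 19.55
tool_pos: [0.5222, 0.0356, 0.1043]
eef_rot: [0.998, -0.063, 0.0, 0.001]
contact_force: [-0.9, -0.1, 1.5]
opening: 0.004
```

Call:
play_rows([
  [0,0,0,0.5,0,0,0],
  [0,0,0,0.5,0,0,0],
  [0,0,0,0.5,0,0,0],
  [0,0,0,0.5,0,0,0],
  [0,0,0,0.5,0,0,0],
  [0,0,0,0.5,0,0,0],
  [0,0,0,0.5,0,0,0],
  [0,0,0,0.5,0,0,0],
])

```text
clock: 20.55
tool_pos: [0.5224, 0.0356, 0.1041]
eef_rot: [0.998, -0.063, 0.001, 0.001]
contact_force: [-1.1, -1.3, 8.3]
opening: 0.007
```

```bash
python3 -c "
from plan import *
st()
im=r.snapshot('scene');cv2.imwrite('pics/s6.png',cv2.resize(im[120:240,220:380,::-1],None,fx=5,fy=5,interpolation=cv2.INTER_CUBIC))
"
```

```text
t 20.55 p [522.36  35.56 104.08] yaw -0.1258 zax [ 0.0025 -0.0022 -1.    ] F [-1.08 -1.31  8.32] op 0.0069
```

View pics/s6.png

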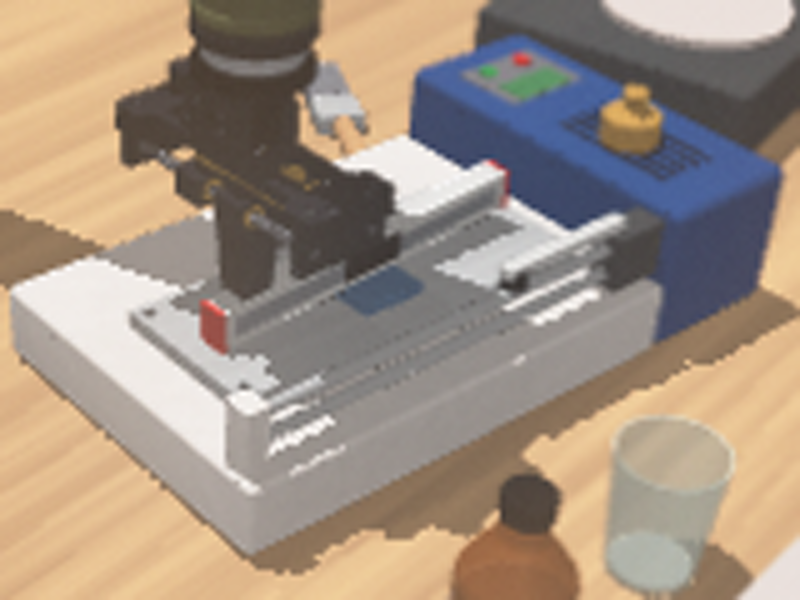

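Both ends go firm at 104.0–104.1 mm. On the way to the knob I will touch the straightedge's middle, which sits level at full proud height, to get the proud amount from the difference.

Call:
play_rows([
  [0,0,0,-4,0,0,0],
  [0,0,-10,-8,0,0,0],
  [0,-0.5,-35,-2,0,0,0],
  [0,-0.5,-35,0,0,0,0],
  [0,-0.5,-16,3,0,0,0],
  [0,0,-4,4,0,0,0],
  [0,0,0,2,0,0,0],
  [0,0,0,0.8,0,0,0],
])

```text
clock: 21.6
tool_pos: [0.534, 0.1388, 0.1084]
eef_rot: [0.998, -0.063, 0.001, 0.001]
contact_force: [0.9, -0.7, -0.1]
opening: 0.001
```

```bash
python3 -c "
from plan import *
st()
p=pose()[0][:2]-np.array([.535,.136]); print('tester',p@[.99,-.139],p@[.139,.99])
"
```

```text
t 21.6 p [534.02 138.83 108.41] yaw -0.1269 zax [ 0.0027 -0.0017 -1.    ] F [ 0.88 -0.65 -0.08] op 0.0011
tester -0.001362590898181017 0.0026620351180253097
```

Call:
play_rows([
  [0,0,0,0.4,0,0,0],
  [0,0,0,0.4,0,0,0],
  [0,0,0,0.4,0,0,0],
  [0,0,0,0.4,0,0,0],
  [0,0,0,0.4,0,0,0],
  [0,0,0,0.4,0,0,0],
  [0,0,0,0.4,0,0,0],
  [0,0,0,0.4,0,0,0],
])

```text
clock: 22.6
tool_pos: [0.534, 0.1375, 0.1079]
eef_rot: [0.998, -0.065, 0.002, -0.0]
contact_force: [-1.8, 0.7, 5.9]
opening: 0.008
```

```bash
python3 -c "
from plan import *
st()
show([.4317,.1505,.17],1.432,16,0.5)
"
```

```text
t 22.6 p [534.01 137.47 107.89] yaw -0.13 zax [ 3.5e-03 -1.0e-04 -1.0e+00] F [-1.78  0.75  5.89] op 0.0079
[[0.5,-6.4,0.0,-3.9,0.0,-0.0,-0.098],[0.5,-6.4,-0.6,-3.9,0.0,-0.0,-0.098],[0.5,-6.3,-1.2,-3.9,0.0,-0.0,-0.098],[0.5,-6.2,-1.8,-3.9,0.0,-0.0,-0.098],[0.5,-6.0,-2.4,-3.9,0.0,-0.0,-0.098],[0.5,-5.7,-3.0,-3.9,0.0,-0.0,-0.098],[0.5,-5.4,-3.5,-3.9,0.0,-0.0,-0.098],[0.5,-5.0,-4.1,-3.9,0.0,-0.0,-0.098]]
[[0.5,-4.6,-4.5,-3.9,0.0,-0.0,-0.098],[0.5,-4.1,-4.9,-3.9,0.0,-0.0,-0.098],[0.5,-3.6,-5.3,-3.9,0.0,-0.0,-0.098],[0.5,-3.1,-5.7,-3.9,0.0,-0.0,-0.098],[0.5,-2.5,-5.9,-3.9,0.0,-0.0,-0.098],[0.5,-1.9,-6.1,-3.9,0.0,-0.0,-0.098],[0.5,-1.3,-6.3,-3.9,0.0,-0.0,-0.098],[0.5,-0.7,-6.4,-3.9,0.0,-0.0,-0.098]]
```

Call:
play_rows([
  [0,0,0,-6,0,0,0],
  [0,-10,0,-14,0,0,0],
  [0,-18,0,-15,0,0,-0.14],
  [0.3,-18,-3,-14,0,0,-0.18],
  [0.5,-16,-6,-8,0,0,-0.18],
  [0.5,-14,-8,-2,0,0,-0.18],
  [0.5,-10,-8,0,0,0,-0.18],
  [0.5,-5,-6,0,0,0,-0.18],
])

```text
clock: 23.6
tool_pos: [0.4293, 0.149, 0.1731]
eef_rot: [0.891, 0.454, 0.003, 0.003]
contact_force: [-0.4, 0.4, -0.0]
opening: 0.496
```

```bash
python3 -c "
from plan import *
st()
c=r.get_calibration('wrist');im=r.snapshot('wrist');cv2.imwrite('pics/w7.png',im[:,:,::-1])
print(proj(c,[.4317,.1505,.106]),proj(c,[.4317+.021*.99,.1505-.021*.139,.106]))
im=r.snapshot('top');cv2.imwrite('pics/t7.png',cv2.resize(im[170:260,130:270,::-1],None,fx=5,fy=5,interpolation=cv2.INTER_CUBIC))
show([.4317,.1505,.15],1.432,8,0.5)
"
```

```text
t 23.6 p [429.29 149.04 173.13] yaw 0.9425 zax [ 0.0078 -0.0036 -1.    ] F [-0.39  0.44 -0.03] op 0.4961
[261.37041391 206.20319121] [274.14787601 228.75277323]
[[0.5,0.3,0.1,2.9,0.001,0.0,-0.062],[0.5,0.3,0.2,2.9,0.001,0.0,-0.062],[0.5,0.3,0.2,2.9,0.001,0.0,-0.062],[0.5,0.3,0.2,2.9,0.001,0.0,-0.062],[0.5,0.3,0.2,2.9,0.001,0.0,-0.062],[0.5,0.3,0.2,2.9,0.001,0.0,-0.062],[0.5,0.3,0.3,2.9,0.001,0.0,-0.062],[0.5,0.2,0.3,2.9,0.001,0.0,-0.062]]
```

View pics/w7.png

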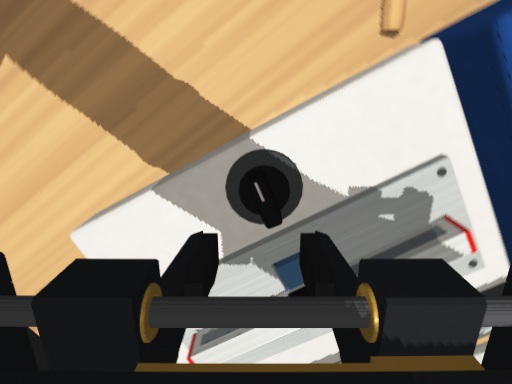

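View pics/t7.png

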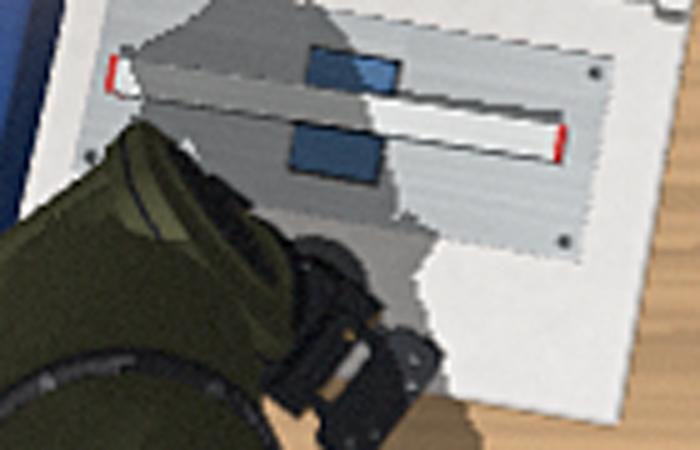

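```bash
python3 -c "
import cv2,numpy as np
im=cv2.imread('pics/w7.png')[140:240,215:315]
im=np.clip((im/255.)**.45*255,0,255).astype(np.uint8)
cv2.imwrite('pics/w7z.png',cv2.resize(im,None,fx=6,fy=6,interpolation=cv2.INTER_CUBIC))
"
```

```text
(no output)
```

View pics/w7z.png

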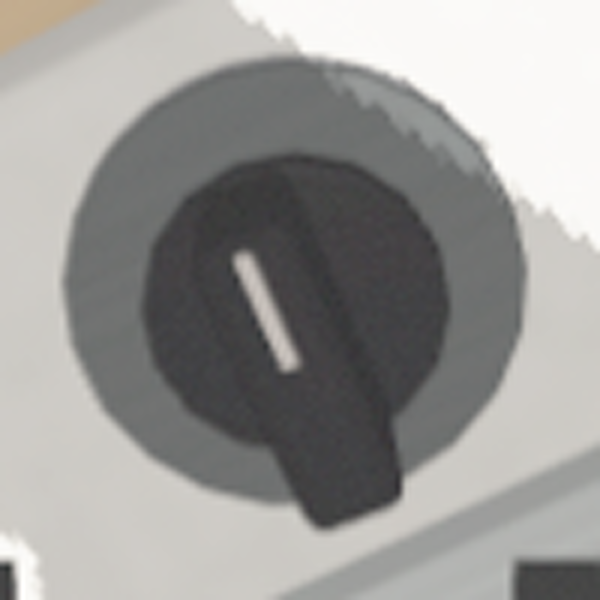

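```bash
python3 -c "
from plan import *
c=r.get_calibration('wrist')
f=lambda x,y:((x+.5)/6-.5+215,(y+.5)/6-.5+140)
a=onplane(c,f(362,512),.106);b=onplane(c,f(245,200),.106)
print(a,b,np.linalg.norm(a-b),(a+b)/2,'ang',np.arctan2(*(a-b)[:2][::-1]))
p=onplane(c,f(242,258),.106);q=onplane(c,f(290,368),.106);print('pointer ang',np.arctan2(*(q-p)[:2][::-1]),(p+q)/2)
for z in(.062,.068):print('ring',z,onplane(c,f(295,280),z),'inner',onplane(c,f(297,300),z+.006))
"
```

```text
[0.44986957 0.14982172 0.106     ] [0.40810422 0.16219626 0.106     ] 0.04355999465564943 [0.4289869  0.15600899 0.106     ] ang -0.2880471414612404
pointer ang -0.24060814061401933 [0.42120506 0.15574584 0.106     ]
ring 0.062 [0.43131715 0.1537199  0.062     ] inner [0.43236384 0.15318528 0.068     ]
ring 0.068 [0.42974797 0.15472906 0.068     ] inner [0.43073182 0.15423153 0.074     ]
```

```bash
python3 -c "
from plan import *
show([.4305,.1535,.086],1.306,8,0.5)
"
```

```text
[[0.5,0.5,-0.3,10.9,0.001,-0.0,-0.046],[0.5,0.6,-0.2,10.9,0.001,-0.0,-0.046],[0.5,0.6,-0.2,10.9,0.001,-0.0,-0.046],[0.5,0.6,-0.2,10.9,0.001,-0.0,-0.046],[0.5,0.6,-0.1,10.9,0.001,-0.0,-0.046],[0.5,0.6,-0.1,10.9,0.001,-0.0,-0.046],[0.5,0.6,-0.1,10.9,0.001,-0.0,-0.046],[0.5,0.6,-0.0,10.9,0.001,-0.0,-0.046]]
```

Call:
play_rows([
  [0.5,0.6,-0.2,8,0.001,0,-0.06],
  [0.5,0.6,-0.2,16,0.001,0,-0.06],
  [0.5,0.6,-0.2,18,0.001,0,-0.06],
  [0.5,0.6,-0.2,16,0.001,0,-0.06],
  [0.5,0.6,-0.2,14,0.001,0,-0.05],
  [0.5,0.6,-0.1,8,0.001,0,-0.04],
  [0.5,0.6,-0.1,4,0.001,0,-0.02],
  [0.5,0.6,-0.1,1.5,0.001,0,0],
])

```text
clock: 24.7
tool_pos: [0.4335, 0.1536, 0.0838]
eef_rot: [0.798, 0.603, 0.001, 0.001]
contact_force: [-0.3, 0.6, -0.1]
opening: 0.499
```

```bash
python3 -c "
from plan import *
st()
"
```

```text
t 24.7 p [433.54 153.55  83.85] yaw 1.2941 zax [ 3.8e-03 -6.0e-04 -1.0e+00] F [-0.28  0.56 -0.07] op 0.4994
```

Call:
play_rows([
  [0.5,0,-2,0,0,0,0],
  [0,0,-1,0,0,0,0],
  [0,0,0,0,0,0,0],
  [0,0,0,0,0,0,0],
  [0,0,0,0,0,0,0],
  [0,0,0,0,0,0,0],
  [0,0,0,0,0,0,0],
  [0,0,0,0,0,0,0],
], grip_force=20)

```text
clock: 25.7
tool_pos: [0.4305, 0.1533, 0.0847]
eef_rot: [0.798, 0.602, 0.001, 0.002]
contact_force: [-0.3, -1.1, 0.2]
opening: 0.159
```

```bash
python3 -c "
from plan import *
st()
"
```

```text
t 25.7 p [430.51 153.29  84.75] yaw 1.2931 zax [ 0.0044 -0.002  -1.    ] F [-0.32 -1.14  0.16] op 0.1587
```

Call:
play_rows([
  [0,0,0,0,0,0,0.08],
  [0,0,0,0,0,0,0.12],
  [0,0,0,0,0,0,0.13],
  [0,0,0,0,0,0,0.13],
  [0,0,0,0,0,0,0.13],
  [0,0,0,0,0,0,0.12],
  [0,0,0,0,0,0,0.08],
  [0,0,0,0,0,0,0],
])

```text
clock: 26.7
tool_pos: [0.4315, 0.1546, 0.0847]
eef_rot: [0.971, 0.238, 0.003, 0.001]
contact_force: [-0.1, -2.5, 1.0]
opening: 0.157
```

```bash
python3 -c "
from plan import *
st()
"
```

```text
t 26.7 p [431.5  154.58  84.73] yaw 0.4809 zax [ 0.0065  0.     -1.    ] F [-0.06 -2.5   0.97] op 0.1572
```

Call:
play_rows([
  [0,0,0,0,0,0,0.06],
  [0,0,0,0,0,0,0.06],
  [0,0,0,0,0,0,0.05],
  [0,0,0,0,0,0,0.02],
  [0,0,0,0,0,0,0],
  [0,0,0,0,0,0,0],
  [0,0,0,0,0,0,0],
  [0,0,0,0,0,0,0],
])

```text
clock: 27.7
tool_pos: [0.4319, 0.1547, 0.0848]
eef_rot: [0.99, 0.14, 0.004, 0.0]
contact_force: [0.4, -1.5, -0.3]
opening: 0.157
```

```bash
python3 -c "
from plan import *
st()
im=r.snapshot('scene');cv2.imwrite('pics/s8.png',cv2.resize(im[120:240,220:380,::-1],None,fx=5,fy=5,interpolation=cv2.INTER_CUBIC))
"
```

```text
t 27.7 p [431.89 154.73  84.76] yaw 0.2811 zax [ 7.3e-03  5.0e-04 -1.0e+00] F [ 0.44 -1.51 -0.27] op 0.157
```

View pics/s8.png

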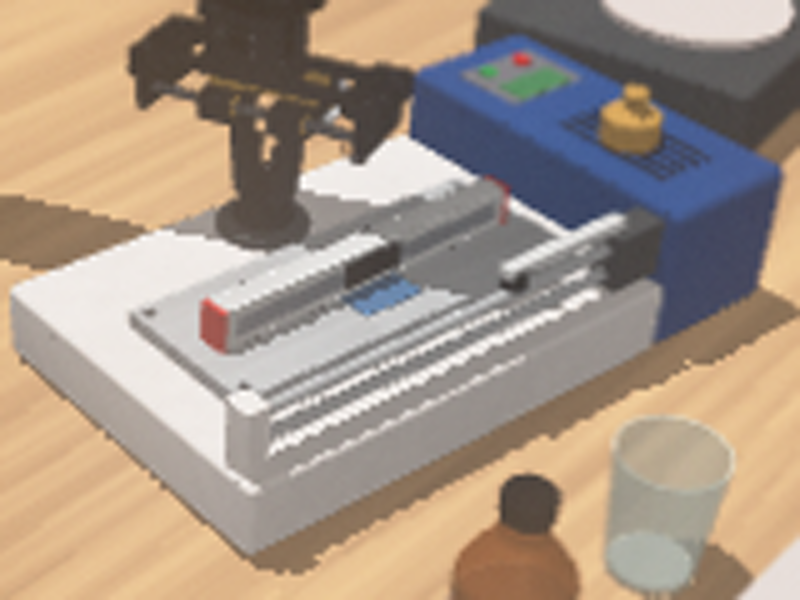

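The tool has turned 1.01 rad (about 6.1 mm). Pressing the straightedge cannot reveal a sunk specimen, so I will compare the specimen face with the bare deck by fingertip, beside the straightedge.

Call:
play_rows([
  [0.4,0,0,0,0,0,0],
  [0.4,0,0,0,0,0,0],
  [0.4,0,0,-10,0,0,0],
  [0.4,0,0,-20,0,0,0],
  [0.2,0,0,-15,0,0,-0.16],
  [0,12,0,-5,0,0,-0.18],
  [0,16,5,0,0,0,-0.18],
  [0,16,8,0,0,0,-0.18],
])

```text
clock: 28.75
tool_pos: [0.4749, 0.1726, 0.1403]
eef_rot: [0.877, 0.481, 0.004, 0.002]
contact_force: [0.8, 0.0, 0.5]
opening: -0.0
```

```bash
python3 -c "
from plan import *
st()
c=r.get_calibration('wrist');im=r.snapshot('wrist');cv2.imwrite('pics/w9.png',im[:,:,::-1])
show([.5122,.1392,.09],1.432,8,0)
"
```

```text
t 28.75 p [474.93 172.62 140.34] yaw 1.0034 zax [ 8.9e-03  4.0e-04 -1.0e+00] F [0.77 0.01 0.5 ] op -0.0004
[[0,-1.4,5.8,6.4,0.001,-0.001,-0.053],[0,-1.7,5.8,6.4,0.001,-0.001,-0.053],[0,-2.0,5.7,6.4,0.001,-0.001,-0.053],[0,-2.3,5.6,6.4,0.001,-0.001,-0.053],[0,-2.6,5.5,6.3,0.001,-0.001,-0.053],[0,-2.9,5.3,6.3,0.001,-0.001,-0.053],[0,-3.2,5.2,6.3,0.001,-0.001,-0.053],[0,-3.4,5.0,6.3,0.001,-0.001,-0.053]]
```

View pics/w9.png

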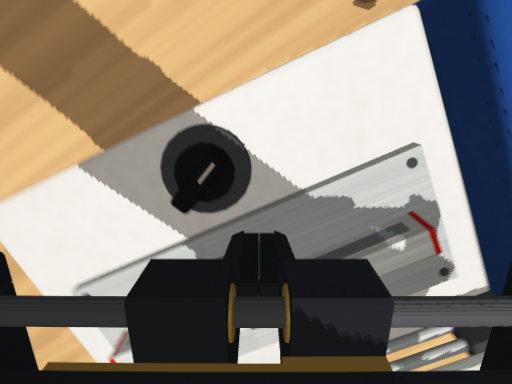

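Call:
play_rows([
  [0,-2,7,2,0.001,-0.001,-0.08],
  [0,-3,7.5,5,0.001,-0.001,-0.08],
  [0,-3,7.5,6,0.001,-0.001,-0.08],
  [0,-3.5,7.5,7,0.001,-0.001,-0.08],
  [0,-4,6,8,0.001,-0.001,-0.06],
  [0,-3,4,8,0.001,-0.001,-0.04],
  [0,-1,2,8,0.001,-0.001,0],
  [0,0,0,4,0,0,0],
])

```text
clock: 29.8
tool_pos: [0.5095, 0.1389, 0.0946]
eef_rot: [0.757, 0.653, 0.001, 0.003]
contact_force: [0.6, 1.0, -0.3]
opening: 0.004
```

```bash
python3 -c "
from plan import *
st()
show([.5122,.1392,.08],1.432,4,0)
im=r.snapshot('scene');cv2.imwrite('pics/s10.png',cv2.resize(im[120:240,220:380,::-1],None,fx=5,fy=5,interpolation=cv2.INTER_CUBIC))
"
```

```text
t 29.8 p [509.54 138.9   94.58] yaw 1.4233 zax [ 0.0055 -0.0027 -1.    ] F [ 0.58  1.03 -0.25] op 0.0041
[[0,0.2,0.6,3.6,0.001,0.0,-0.002],[0,0.2,0.6,3.6,0.001,0.0,-0.002],[0,0.2,0.6,3.6,0.001,0.0,-0.002],[0,0.2,0.6,3.6,0.001,0.0,-0.002]]
```

View pics/s10.png

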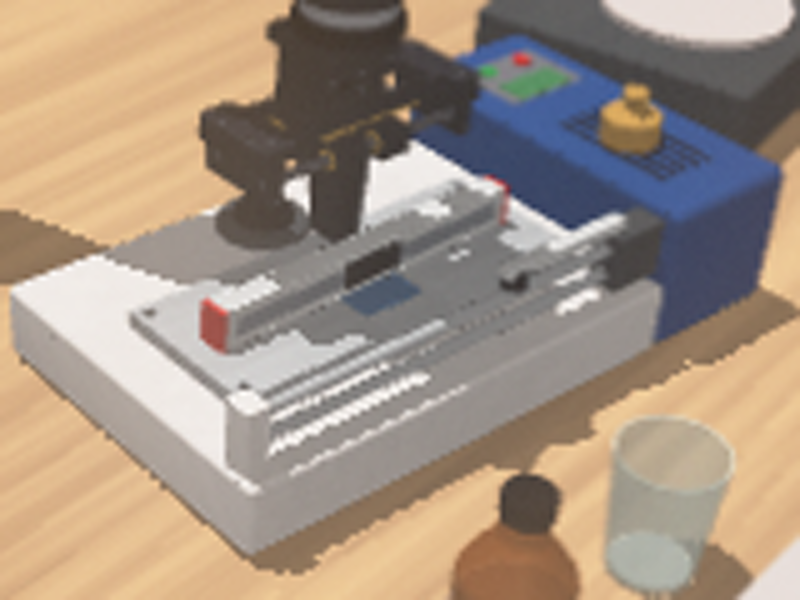

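Call:
play_rows([
  [0,0,0.5,4,0.001,0,0],
  [0,0,0.5,5,0.001,0,0],
  [0,0,0.5,4,0.001,0,0],
  [0,0,0,3,0,0,0],
  [0,0,0,1.5,0,0,0],
  [0,0,0,0.6,0,0,0],
  [0,0,0,0.6,0,0,0],
  [0,0,0,0.6,0,0,0],
])

```text
clock: 30.85
tool_pos: [0.5108, 0.1395, 0.074]
eef_rot: [0.757, 0.653, 0.0, 0.001]
contact_force: [0.0, -0.9, 0.8]
opening: 0.002
```

```bash
python3 -c "
from plan import *
st()
p=pose()[0][:2]-np.array([.535,.136]); print('tester',p@[.99,-.139],p@[.139,.99])
"
```

```text
t 30.85 p [510.75 139.53  74.05] yaw 1.4239 zax [ 0.0022 -0.0019 -1.    ] F [ 0.02 -0.87  0.81] op 0.0025
tester -0.024494411862997948 0.00012164022345442175
```

Call:
play_rows([
  [0,0,0,0.5,0,0,0],
  [0,0,0,0.5,0,0,0],
  [0,0,0,0.5,0,0,0],
  [0,0,0,0.5,0,0,0],
  [0,0,0,0.5,0,0,0],
  [0,0,0,0.5,0,0,0],
  [0,0,0,0.5,0,0,0],
  [0,0,0,0.5,0,0,0],
])

```text
clock: 31.85
tool_pos: [0.5109, 0.1395, 0.0717]
eef_rot: [0.757, 0.653, 0.001, 0.002]
contact_force: [-1.0, -0.3, 5.5]
opening: 0.011
```

```bash
python3 -c "
from plan import *
st()
"
```

```text
t 31.85 p [510.88 139.53  71.72] yaw 1.4239 zax [ 0.0036 -0.0022 -1.    ] F [-1.04 -0.28  5.48] op 0.0114
```

Specimen face is at 71.7 mm. Now the bare deck 65 mm along −y with the same tool.

Call:
play_rows([
  [0,0,0,-3,0,0,0],
  [0,-10,0,-4,0,0,0],
  [0,-25,0,0,0,0,0],
  [0,-20,0,0,0,0,0],
  [0,-8,0,2,0,0,0],
  [0,-2,0,2,0,0,0],
  [0,0,0,0.8,0,0,0],
  [0,0,0,0.4,0,0,0],
])

```text
clock: 32.85
tool_pos: [0.5014, 0.0729, 0.0739]
eef_rot: [0.757, 0.654, 0.002, 0.002]
contact_force: [-0.3, 0.7, 0.1]
opening: 0.003
```

Call:
play_rows([
  [0,0,0,0.5,0,0,0],
  [0,0,0,0.5,0,0,0],
  [0,0,0,0.5,0,0,0],
  [0,0,0,0.5,0,0,0],
  [0,0,0,0.5,0,0,0],
  [0,0,0,0.5,0,0,0],
  [0,0,0,0.5,0,0,0],
  [0,0,0,0.5,0,0,0],
])

```text
clock: 33.85
tool_pos: [0.5016, 0.0743, 0.0725]
eef_rot: [0.756, 0.654, 0.002, 0.003]
contact_force: [-0.2, -0.4, 6.2]
opening: -0.0
```

```bash
python3 -c "
from plan import *
st()
p=pose()[0][:2]-np.array([.535,.136]); print('tester',p@[.99,-.139],p@[.139,.99])
"
```

```text
t 33.85 p [501.63  74.3   72.5 ] yaw 1.4269 zax [ 0.007 -0.001 -1.   ] F [-0.17 -0.41  6.23] op -0.0003
tester -0.024456458275177752 -0.06571754832696293
```

The deck reads 72.5 mm, so the specimen is about 0.8 mm sunk. That is inside the −1.2 mm limit but close, so I will turn the knob back about 0.08 rad.

```bash
python3 -c "
from plan import *
show([.4319,.1547,.135],.281,8,0.4)
"
```

```text
[[0.4,8.7,-10.0,-7.9,0.001,-0.001,0.143],[0.4,7.2,-11.2,-7.9,0.001,-0.001,0.143],[0.4,5.5,-12.1,-7.9,0.001,-0.001,0.143],[0.4,3.7,-12.7,-7.9,0.001,-0.001,0.143],[0.4,1.9,-13.1,-7.9,0.001,-0.001,0.143],[0.4,-0.0,-13.3,-7.8,0.001,-0.001,0.143],[0.4,-1.9,-13.1,-7.8,0.001,-0.001,0.143],[0.4,-3.8,-12.7,-7.8,0.001,-0.001,0.143]]
```

Call:
play_rows([
  [0,0,0,-10,0,0,0],
  [0,6,-8,-20,0,0,0.13],
  [0,9,-14,-20,0,0,0.17],
  [0.4,7,-16,-12,0,0,0.17],
  [0.4,5,-17,-3,0,0,0.17],
  [0.4,2,-17,0,0,0,0.17],
  [0.4,-1,-15,0,0,0,0.17],
  [0.4,-3,-10,0,0,0,0.1],
])

```text
clock: 34.85
tool_pos: [0.4338, 0.1576, 0.1429]
eef_rot: [0.988, 0.154, 0.005, -0.001]
contact_force: [0.2, 0.2, -0.4]
opening: 0.4
```

```bash
python3 -c "
from plan import *
st()
show([.4319,.1547,.0855],.281,8,0.4)
"
```

```text
t 34.85 p [433.84 157.6  142.85] yaw 0.3089 zax [ 0.01    0.0035 -0.9999] F [ 0.23  0.2  -0.41] op 0.4002
[[0.4,-0.4,0.3,7.2,-0.0,-0.001,0.003],[0.4,-0.4,0.3,7.2,-0.0,-0.001,0.003],[0.4,-0.4,0.3,7.2,-0.0,-0.001,0.003],[0.4,-0.4,0.3,7.2,-0.0,-0.001,0.003],[0.4,-0.4,0.3,7.2,-0.0,-0.001,0.003],[0.4,-0.4,0.3,7.2,-0.0,-0.001,0.003],[0.4,-0.4,0.3,7.2,-0.0,-0.001,0.003],[0.4,-0.3,0.3,7.2,-0.0,-0.001,0.003]]
```

Call:
play_rows([
  [0.4,-0.5,0.4,8,0,-0.002,0.01],
  [0.4,-0.5,0.4,12,0,-0.002,0.01],
  [0.4,-0.5,0.4,12,0,-0.001,0.008],
  [0.4,-0.4,0.3,11,0,-0.001,0],
  [0.4,-0.4,0.3,8,0,-0.001,0],
  [0.4,-0.4,0.3,4,0,-0.001,0],
  [0.4,0,0,2,0,0,0],
  [0.4,0,0,0,0,0,0],
])

```text
clock: 35.85
tool_pos: [0.4326, 0.154, 0.0817]
eef_rot: [0.99, 0.141, 0.001, -0.001]
contact_force: [0.1, 1.0, 0.2]
opening: 0.398
```

```bash
python3 -c "
from plan import *
st()
"
```

```text
t 35.85 p [432.62 154.04  81.7 ] yaw 0.2827 zax [ 0.0012  0.0015 -1.    ] F [0.11 0.98 0.22] op 0.3977
```

Call:
play_rows([
  [0,0,0,-2,0,0,0],
  [0,0,0,0,0,0,0],
  [0,0,0,0,0,0,0],
  [0,0,0,0,0,0,0],
  [0,0,0,0,0,0,-0.03],
  [0,0,0,0,0,0,-0.03],
  [0,0,0,0,0,0,-0.02],
  [0,0,0,0,0,0,0],
])

```text
clock: 36.85
tool_pos: [0.432, 0.1539, 0.0843]
eef_rot: [0.983, 0.182, 0.0, -0.001]
contact_force: [-0.6, 0.1, -0.3]
opening: 0.158
```

```bash
python3 -c "
from plan import *
st()
"
```

```text
t 36.85 p [432.03 153.95  84.34] yaw 0.3669 zax [ 6.0e-04  1.5e-03 -1.0e+00] F [-0.59  0.12 -0.26] op 0.1583
```

Turned back 0.085 rad (+0.5 mm), so the estimate is about −0.3 mm. Now release and go to the housing end.

Call:
play_rows([
  [0.4,0,0,0,0,0,0],
  [0.4,0,0,0,0,0,0],
  [0.4,0,0,-10,0,0,0],
  [0.4,0,0,-20,0,0,0],
  [0.2,0,0,-18,0,0,0.08],
  [0,10,-10,-4,0,0,0.12],
  [0,18,-16,0,0,0,0.12],
  [0,20,-20,0,0,0,0.1],
])

```text
clock: 37.85
tool_pos: [0.4741, 0.2055, 0.1423]
eef_rot: [0.999, -0.034, 0.001, -0.002]
contact_force: [-0.4, 0.0, 0.0]
opening: 0.005
```

```bash
python3 -c "
from plan import *
st()
show([.5496,.240,.13],-.138,8,0)
"
```

```text
t 37.85 p [474.1  205.49 142.31] yaw -0.0673 zax [ 0.0027  0.0031 -1.    ] F [-0.37  0.01  0.03] op 0.0051
[[0,9.1,-4.9,1.6,-0.0,-0.0,0.009],[0,9.1,-5.0,1.6,-0.0,-0.0,0.009],[0,9.0,-5.1,1.6,-0.0,-0.0,0.009],[0,9.0,-5.2,1.6,-0.0,-0.0,0.009],[0,8.9,-5.3,1.6,-0.0,-0.0,0.009],[0,8.9,-5.3,1.6,-0.0,-0.0,0.009],[0,8.9,-5.4,1.5,-0.0,-0.0,0.009],[0,8.8,-5.5,1.5,-0.0,-0.0,0.009]]
```

Call:
play_rows([
  [0,11,-6,2,0,0,0.012],
  [0,12,-7,4,0,0,0.012],
  [0,12,-7,6,0,0,0.012],
  [0,12,-7,6,0,0,0.012],
  [0,11,-6,5,0,0,0.01],
  [0,8,-5,3,0,0,0.005],
  [0,4,-3,1,0,0,0],
  [0,1,0,0,0,0,0],
])

```text
clock: 38.85
tool_pos: [0.5511, 0.2379, 0.1162]
eef_rot: [0.998, -0.063, 0.001, -0.001]
contact_force: [-0.3, 0.4, -0.4]
opening: 0.004
```

```bash
python3 -c "
from plan import *
st()
p=pose()[0][:2]-np.array([.535,.136]); print('tester',p@[.99,-.139],p@[.139,.99])
im=r.snapshot('scene');cv2.imwrite('pics/s12.png',cv2.resize(im[120:240,220:380,::-1],None,fx=5,fy=5,interpolation=cv2.INTER_CUBIC))
"
```

```text
t 38.85 p [551.13 237.94 116.17] yaw -0.1251 zax [ 0.0014  0.0011 -1.    ] F [-0.29  0.36 -0.44] op 0.0045
tester 0.0017986871035613108 0.10316045082757497
```

View pics/s12.png

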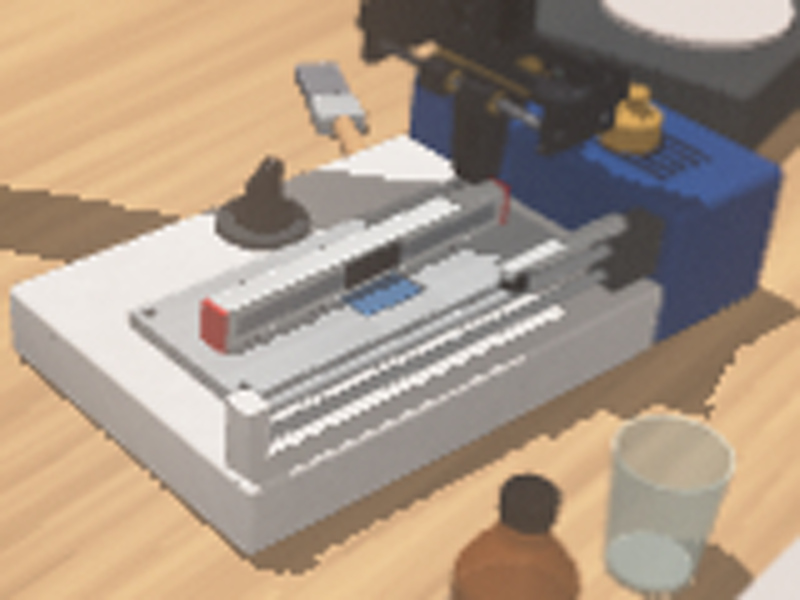

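The picture shows the straightedge flat on the deck. Now press the housing end.

Call:
play_rows([
  [0,0,0,2,0,0,0],
  [0,0,0,3,0,0,0],
  [0,0,0,3,0,0,0],
  [0,0,0,2,0,0,0],
  [0,0,0,1,0,0,0],
  [0,0,0,0.5,0,0,0],
  [0,0,0,0.5,0,0,0],
  [0,0,0,0.5,0,0,0],
])

```text
clock: 39.9
tool_pos: [0.5503, 0.2374, 0.1031]
eef_rot: [0.998, -0.062, 0.0, -0.0]
contact_force: [-1.1, -0.0, 0.5]
opening: 0.005
```

Call:
play_rows([
  [0,0,0,0.5,0,0,0],
  [0,0,0,0.5,0,0,0],
  [0,0,0,0.5,0,0,0],
  [0,0,0,0.5,0,0,0],
  [0,0,0,0.5,0,0,0],
  [0,0,0,0.5,0,0,0],
  [0,0,0,0.5,0,0,0],
  [0,0,0,0.5,0,0,0],
])

```text
clock: 40.9
tool_pos: [0.5503, 0.2375, 0.1025]
eef_rot: [0.998, -0.063, 0.001, -0.001]
contact_force: [-1.6, -0.6, 5.7]
opening: 0.01
```

Firm at 102.5 mm (deck reading 72.5 + 30) with 5.7 N. Now the other end.

Call:
play_rows([
  [0,0,0,-5,0,0,0],
  [0,0,0,-12,0,0,0],
  [0,0,30,-3,0,0,0],
  [0,0,50,0,0,0,0],
  [0,-1,55,0,0,0,0],
  [0,-1,45,0,0,0,0],
  [0,-1,20,3,0,0,0],
  [0,0,5,4,0,0,0],
])

```text
clock: 41.9
tool_pos: [0.525, 0.0304, 0.1195]
eef_rot: [0.998, -0.061, 0.005, -0.002]
contact_force: [0.2, 0.0, -0.2]
opening: 0.0
```

```bash
python3 -c "
from plan import *
st()
p=pose()[0][:2]-np.array([.535,.136]); print('tester',p@[.99,-.139],p@[.139,.99])
"
```

```text
t 41.9 p [525.01  30.44 119.53] yaw -0.1228 zax [ 0.0109  0.0039 -0.9999] F [ 0.23  0.03 -0.24] op 0.0002
tester 0.004782523508850684 -0.10589745253052452
```

Call:
play_rows([
  [0,-1,0,2,0,-0.003,0],
  [0,-1,0,4,0.002,-0.003,0],
  [0,-1,0,4,0.002,-0.002,0],
  [0,0,0,3,0,-0.002,0],
  [0,0,0,1.5,0,0,0],
  [0,0,0,0.5,0,0,0],
  [0,0,0,0.4,0,0,0],
  [0,0,0,0.3,0,0,0],
])

```text
clock: 42.9
tool_pos: [0.523, 0.0358, 0.1027]
eef_rot: [0.998, -0.058, 0.001, -0.006]
contact_force: [0.2, 0.5, -0.4]
opening: 0.007
```

Call:
play_rows([
  [0,0,0,0.5,0,0,0],
  [0,0,0,0.5,0,0,0],
  [0,0,0,0.5,0,0,0],
  [0,0,0,0.5,0,0,0],
  [0,0,0,0.5,0,0,0],
  [0,0,0,0.5,0,0,0],
  [0,0,0,0.5,0,0,0],
  [0,0,0,0.5,0,0,0],
])

```text
clock: 43.9
tool_pos: [0.523, 0.0358, 0.1025]
eef_rot: [0.998, -0.059, 0.002, -0.007]
contact_force: [-1.2, 0.4, 5.6]
opening: 0.004
```

```bash
python3 -c "
from plan import *
st()
p=pose()[0][:2]-np.array([.535,.136]); print('tester',p@[.99,-.139],p@[.139,.99])
"
```

```text
t 43.9 p [523.03  35.8  102.54] yaw -0.1175 zax [ 0.004   0.0131 -0.9999] F [-1.2   0.44  5.61] op 0.004
tester 0.00207849623335021 -0.10086171276222984
```

Firm at 102.5 mm with 5.6 N, so there is no rock. Retreat and check.

Call:
play_rows([
  [0,0,0,-5,0,0,0],
  [0,0,0,-15,0,0,0],
  [0,0,0,-30,0,0,0],
  [0,0,20,-35,0,0,0],
  [0,0,40,-30,0,0,0],
  [0,0,45,-15,0,0,0],
  [0,0,30,-5,0,0,0],
  [0,0,10,0,0,0,0],
])

```text
clock: 44.9
tool_pos: [0.5066, -0.1132, 0.2459]
eef_rot: [0.998, -0.057, 0.005, -0.006]
contact_force: [0.3, 0.3, -0.4]
opening: 0.006
```

```bash
python3 -c "
from plan import *
st()
im=r.snapshot('scene');cv2.imwrite('pics/s14.png',cv2.resize(im[100:300,60:380,::-1],None,fx=2.5,fy=2.5,interpolation=cv2.INTER_CUBIC))
im=r.snapshot('top');cv2.imwrite('pics/t14.png',cv2.resize(im[130:260,80:275,::-1],None,fx=4,fy=4,interpolation=cv2.INTER_CUBIC))
"
```

```text
t 44.9 p [ 506.57 -113.17  245.89] yaw -0.1142 zax [ 0.0106  0.0121 -0.9999] F [ 0.3   0.3  -0.43] op 0.0058
```

View pics/s14.png

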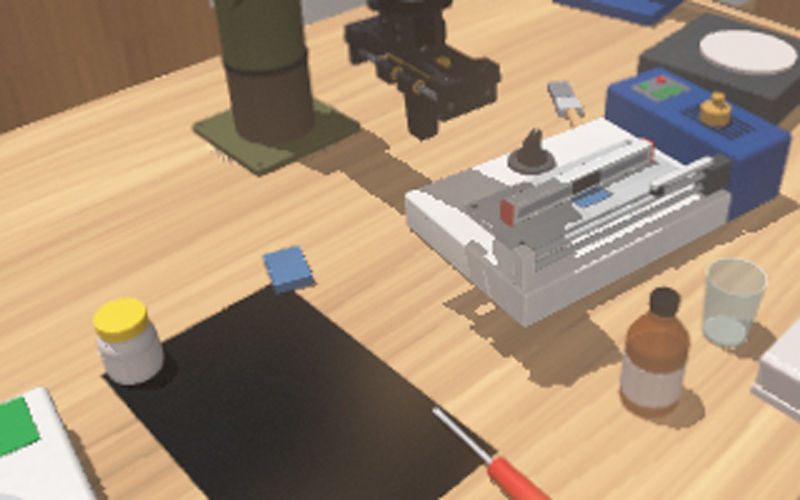

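View pics/t14.png

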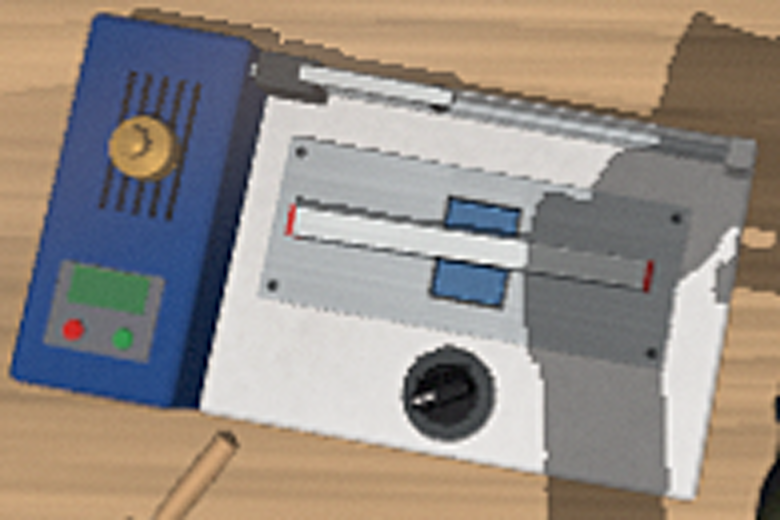

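The straightedge is centred and parallel to the deck, the other things are undisturbed and the arm is clear. I will hand in.

```bash
python3 -c "
from plant import r
print(r.finish_job())"
```

```text
the job is handed in; nothing more can be done
None
```

I laid the straightedge across the specimen, pressed its ends before and after lowering the specimen, and handed the job in at about 45 s. No verdict was reported.

- **Before lowering:** Both ends rocked and went firm about 3.8 mm lower, under 6.8 N at the housing end and 8.3 N at the other end. That puts the specimen about 5.6 mm proud.
- **Knob:** I turned it about 1.01 rad clockwise, then touched the specimen (71.7 mm) and the bare deck (72.5 mm). The specimen was about 0.8 mm sunk, so I turned the knob back 0.085 rad. It should now sit about 0.3 mm below the deck. I did not touch it again to confirm.
- **After lowering:** Both ends were firm at once at 102.5 mm, which is the deck reading plus 30 mm, at 5.7 N and 5.6 N. The straightedge no longer rocks.
- **Final pictures:** The straightedge is centred and parallel to the deck, the other things I could see look undisturbed, and the arm is clear.

**What disagreed or went wrong:**
- My estimates of how proud the specimen was ranged from 5.1 to 6.1 mm.
- While picking up the straightedge, the fingers overshot onto the bench with 112 N at the wrist, close to the 120 N limit.

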